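Set the length stop of an eyelet press

TASK

Set the length stop of the eyelet press for the next batch of straps: loosen the orange clamp lever, slide the yellow stop along its rail until its black pointer stands at the middle of the red tape mark, then turn the lever clockwise again until the stop is firmly clamped, hand-tight by feel and without straining the thread. The stop must still be on the mark once it is clamped; leave the thread spool, the jar and the screwdriver where they are.

Things in the scene. Friction and masses are not known exactly. Their poses are not given: they have to be found in the camera images.
- gauge: Fixed plywood board 175 x 600 x 18 mm with the stop rail and, at its +y end, a green eyelet press (C-frame 270 mm high, handle to 450 mm, nothing of it nearer than y = 200 mm). Origin: on the table under the rail's centre line. y runs along the rail to the press, x square to it, z up. The bed (board top, 18 mm above the table) with a steel rule lies on the rail's -x side.
- rail: Fixed aluminium rail of the gauge, 40 mm wide and 30 mm high, top 48 mm above the table, with a T-slot; same origin and axes as the gauge; it runs from y = -240 to +150 mm. The slot's lips are worn towards the press, so the lever comes tight at another angle in each place: nearer the press farther clockwise, by 0.1 to 1.3 rad more than at the start; how much cannot be seen, only felt.
- mark: Strip of red tape stuck across the steel rule on the bed, 28 mm along x and 4 mm along y, 1 mm thick. Origin: its middle. Axes as the gauge's. It marks where the stop's pointer must stand: 55 to 205 mm towards the press from where the stop starts.
- carriage (a joint): Position in m of the stop's carriage along the rail, growing towards the press (0 to 0.235 m). The carriage is an aluminium saddle (62 x 60 mm, top 61.5 mm above the table), mass about 0.6 kg with lever and nut. With the clamp slack it slides with about 2.5 N and stays where it is left; clamped, it does not slide.
- stop_pointer (a point): Tip of the stop's small black pointer, in the plane of the stop face (the face of the yellow fence towards the press). It runs 20.5 mm above the table beside the -x end of the fence, just short of the tape. Axes as the gauge's.
- fence_grip (a point): Where to take hold of the yellow fence: an upright plate 10 mm thick (along the rail, y), 60 mm wide (along x), from 20 to 72 mm above the table. This point lies in its middle, 6 mm below its top edge. The clamp lever's axis lies 65 mm to its +x side. Axes as the gauge's.
- lever (a joint): Angle (rad) of the orange clamp lever, 0 to 3.0, growing clockwise from above = tightening. At 0 it points 100 degrees counter-clockwise of the gauge's +x. Starts clamped, at 1.2 to 1.45; 0.3 rad back is slack. Stays where left. Slack it turns with 0.18 N m; once it bites the torque rises by 0.9 N m per rad. Hand-tight: 0.35 to 0.5 N m (6 to 8 N at lever_grip); above 0.6 it is strained.
- lever_grip (a point): Point in the middle of the lever's grip end, 60 mm out from the turning axis and about 91.5 mm above the table. The grip end is 10 mm wide and 13 mm high (its top 98 mm above the table), from 46 to 80 mm out. Its x axis points outwards along the lever, z up. Free room below it down to the carriage or the board.
- lever_axis (a point): Point on the lever's vertical turning axis, at the height of lever_grip. It rides with the carriage, over the rail's centre line, 15 mm behind (-y of) the stop face.
- clamp_nut: T-nut hidden in the rail's slot under the carriage; the lever's thread draws it up against the slot's lips. Its force on the rail is the clamping force: about 60 to 70 N after the lever was made hand-tight and let go. Nothing to see or to touch.
- spool: Bystander: blue thread spool, 38 mm across, 55 mm high, standing loose beyond the rail. Origin: centre of its foot.
- eyelet_jar: Bystander: small brass-coloured jar with a white lid, 48 mm across, 58 mm high, standing loose beyond the rail. Origin: centre of its foot.
- screwdriver: Bystander: red-handled screwdriver, 200 mm long, lying loose beside the -y end of the board. Origin: underside of its middle; its x axis points to the tip.

How it is judged:
By the outcome, as a careful person would: the job done as asked, in the order asked, and still so for the second after the job is handed in, with the robot touching nothing.
It also fails if it takes over 72 s, if anything falls off the work surface, if the arm or the gripper's body presses on something with over 40 N, if the wrist force passes 120 N, or if a joint passes its speed limit or range.

ROBOT

A 7-joint arm with a two-finger parallel gripper is mounted at the origin on the work surface. World frame = base frame: x ahead of the robot, y to its left, z up, the work surface at z = 0. Lengths are in mm, angles in rad, forces in N, time in s.
With the tool pointing down it reaches from about 400 to 875 mm from the base axis. Payload 4.4 kg.
Tool frame: the origin (TCP) lies where the fingers leave the gripper's body, on its centre line; the fingertips stand 73 mm ahead of it and the grasp point (between the pads) lies 54 mm ahead of it; z points along the fingers, y is the line along which they close (so a half turn about z gives the same grasp; the last joint's range is limited). The gripper opens to 85 mm and grips with 20 to 120 N. Pads are 22 mm wide; open, the fingers measure 114 mm over their backs; the gripper's body (76 mm by 85 mm) begins 54 mm behind the grasp point. The pads swing forward as they close: fully open they stand 13 mm farther back than shut.
Start: joints at [-1.314, 0.628, 0.038, 1.517, -0.027, 0.996, -0.02], TCP at [206.174, 616.449, 303.913] pointing down, gripper open.
Joint ranges: [-3.06, 3.06], [-0.37, 2.12], [-1.25, 1.32], [0.18, 2.47], [-1.1, 4.24], [0.23, 1.98], [-2.94, 2.94]. Speed limits (rad/s): [2.57, 2.57, 3.14, 3.14, 3.14, 3.14, 3.14].

INTERFACE

Orientations are given as [roll, pitch, yaw] about the fixed x, y, z axes, in that order (R = Rz(yaw) Ry(pitch) Rx(roll)).
In Python, from cell import ctrl gives the robot as it stands.
- The arm moves only by the tool send_rows, never from a script. Its argument "rows" is a list that holds one entry, the list of rows, each a list of 6 numbers: the shift along the tool's x, y, z in cm, then the turn, a rotation vector about the tool's x, y, z in rad. In form: [[[tx, ty, tz, wx, wy, wz], ...]]. A call has 1 to 10 rows; each row is the pose to reach, as a shift and turn from the pose commanded when the call began, along the tool's axes at that moment; what a row does not reach only later rows make up. A row lasts 1/10 s, in which the tool goes at most 50 mm and 8.59 degrees, less where a joint would pass 70% of its speed; a pose out of reach is approached as far as the arm can. A call with a gripper value outside its range is refused whole. "grip" is the closure in counts, from 0 (fully open) to 255 (shut), set as the call begins (left out, the last holds). The fingers move at their own pace and stop on an object; the grip force is fixed at half the most. Time passes only in rows, so rows that repeat a pose let the fingers close. It gives the time, the measured TCP pose, the force, the opening and the grip force at its end, in the units of the state.
- ctrl.read_state(): the state, without advancing time (a new reading comes with each control period).
- ctrl.get_image(name): name is "side" or "top"; returns a dict with "pixels" (384x512x3 uint8, red, green, blue), "fx", "fy", "cx", "cy" (pixels), "D" ([k1, k2, p1, p2, k3] as OpenCV has them; the pictures are not rectified), "extrinsics" (4x4, takes a point from camera to world coordinates). Camera axes: x right, y up, looking along -z (the intrinsics and any distortion apply to the point x, -y, -z); pixel columns grow to the right and rows downward; lengths in mm; the calibration is good to about 2 mm. A picture is of the moment at which its call begins. There is no depth.
- ctrl.finish_job(): hands the job in; it is judged then, once.
The state is a dict: "clock": time; "qpos": joint angles; "qd": joint speeds; "tau": joint torques, N m; "eef_pos": TCP position; "tool_rot": TCP orientation; "force": force on the tool from outside, world axes, zero at the start; "torque": the same for the moment, N m; "width": finger opening in mm; "gripper_force": force on a finger pad.
Only numpy, scipy, OpenCV 4.12 (cv2) and the standard library are available. Lean on these libraries where they do the work, as an engineer would, in place of code of your own. Each camera call takes 0.05 s, during which the arm holds its last target. There are 200 camera calls.

## Working session

There is one attempt and no reset: what is moved stays moved. The work goes in short steps, Python scripts to look and compute and a tool call to move; the robot and the scene stay as the last step left them, time stands still between calls to the robot, and variables do not carry over. Pictures are saved under pics/ and viewed, at most 10 in all, crops included, and the job is handed in when it is done.

Besides the shell and the picture viewer there is one more tool, called after "Request:" as name(argument=value, ...) on one line, values as JSON. send_rows: Moves the arm, as the interface text tells. Its arguments: {"type":"object","properties":{"rows":{"type":"array","items":{"type":"array","items":{"type":"array","items":{"type":"number"}}}},"grip":{"type":"number"}},"required":["rows"]}

```bash
mkdir -p pics
cat > h.py <<'E'
import numpy as np, cv2
from cell import ctrl
def grab(n,f):
    d=ctrl.get_image(n); np.savez(''+f+'.npz',**{k:np.array(v) for k,v in d.items()})
    cv2.imwrite(f'pics/{f}.png',d['pixels'][:,:,::-1]); return d
def load(f): return dict(np.load(''+f+'.npz'))
def K(d): return np.array([[d['fx'],0,d['cx']],[0,d['fy'],d['cy']],[0,0,1]],float)
def ray(d,uv):
    p=cv2.undistortPoints(np.array(uv,float).reshape(-1,1,2),K(d),np.array(d['D'],float)).reshape(-1,2)
    E=np.array(d['extrinsics']); v=np.c_[p[:,0],-p[:,1],-np.ones(len(p))]@E[:3,:3].T
    return E[:3,3],v
def onz(d,uv,z):
    o,v=ray(d,uv); return o+v*((np.array(z)-o[2])/v[:,2])[:,None]
def proj(d,P):
    E=np.array(d['extrinsics']); c=(np.array(P,float).reshape(-1,3)-E[:3,3])@E[:3,:3]
    c=c*[1,-1,-1]
    return cv2.projectPoints(c,np.zeros(3),np.zeros(3),K(d),np.array(d['D'],float))[0].reshape(-1,2)
E
python3 - <<'E'
from h import *
for n in('top','side'):
    d=grab(n,n+'0'); print(n,d['fx'],d['D'],np.round(d['extrinsics'],3).tolist())
    cv2.imwrite(f'pics/{n}0b.png',cv2.resize(d['pixels'][:,:,::-1],(800,600),interpolation=cv2.INTER_CUBIC))
s=ctrl.read_state();print(s)
E
```

```text
top 384.74865666350274 [-0.12133536  0.          0.          0.          0.        ] [[-0.029, 0.989, -0.144, 450.804], [-1.0, -0.029, 0.0, -106.709], [-0.004, 0.144, 0.99, 961.371], [0.0, 0.0, 0.0, 1.0]]
side 428.2170515353256 [0.05693168 0.         0.         0.         0.        ] [[-0.739, 0.392, -0.548, 84.529], [-0.673, -0.406, 0.618, 456.83], [0.02, 0.826, 0.564, 609.645], [0.0, 0.0, 0.0, 1.0]]
{'clock': 0.1, 'qpos': array([-1.31383488,  0.62925547,  0.03847062,  1.5182227 , -0.02699967,
        0.99629388, -0.01998815]), 'qd': array([ 0.00028552,  0.00011159,  0.00048433, -0.00346101,  0.0004256 ,
        0.00060357,  0.00115388]), 'tau': array([ 2.79321641e-03, -5.64527464e+01,  1.23057313e+00, -1.93972170e+01,
        1.13619893e-02,  5.46379466e-03,  1.30740219e-05]), 'eef_pos': array([206.02270404, 616.05097682, 303.0947076 ]), 'tool_rot': array([-3.13993221e+00,  3.11550766e-05,  2.81882337e+00]), 'force': array([-0.59394642,  0.35646067, -0.18272775]), 'torque': array([-0.02453677, -0.01610022,  0.05462914]), 'gripper_force': 0.0, 'width': 85.36087222701572}
```

View pics/top0b.png

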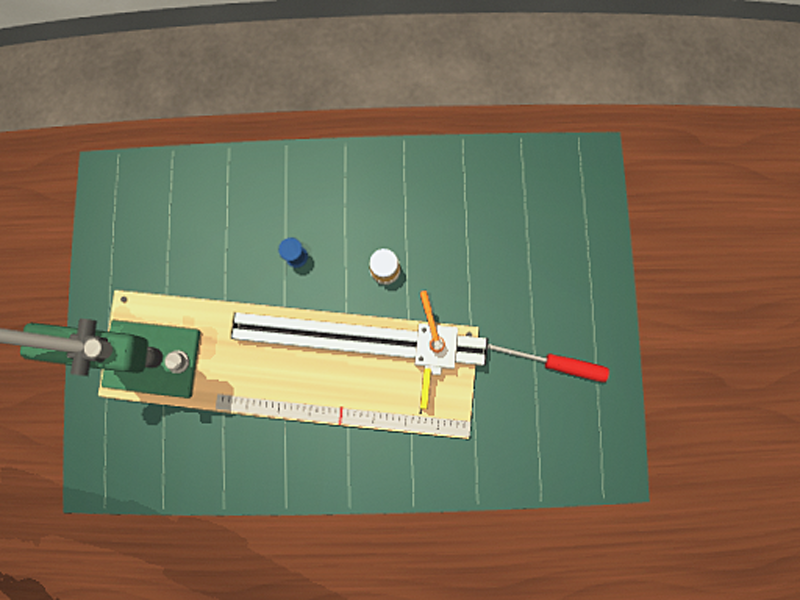

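View pics/side0b.png

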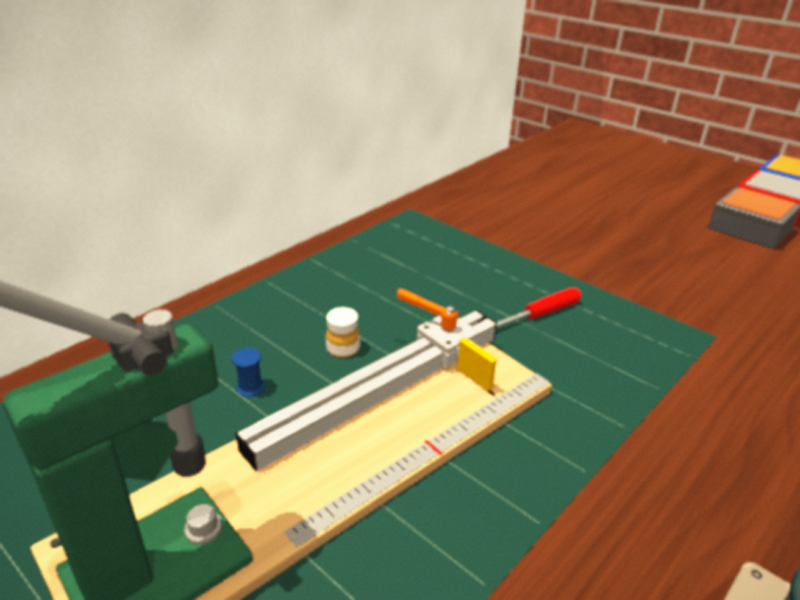

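The top view (800x600 scale) shows the rail from (233,325) to (487,351), the lever from its axis at (438,346) to its tip at (425,292), the fence at (427,390) and the tape at (340,415). The side view shows the tape at (433,447) and the fence at (477,365). Next I'll fit the gauge pose numerically.

```bash
cat > fit.py <<'E'
from h import *
from scipy.optimize import least_squares
t=load('top0'); s=load('side0')
def blob(d,lo,hi,roi=None):
    h=cv2.cvtColor(d['pixels'],cv2.COLOR_RGB2HSV); m=cv2.inRange(h,lo,hi)
    n,l,st,c=cv2.connectedComponentsWithStats(m)
    return [(c[i].round(1).tolist(),st[i].tolist()) for i in range(1,n) if st[i][4]>5]
for nm,lo,hi in(('red',(0,170,130),(4,255,255)),('orange',(8,190,120),(16,255,255)),('yellow',(23,190,100),(32,255,255))):
    for k,d in(('t',t),('s',s)): print(nm,k,blob(d,lo,hi))
sc=lambda L:np.array(L,float)*.64
# gauge-frame points & pixels (800x600)
G=np.array([[20,-240,48],[-20,-240,48],[20,150,48],[-20,150,48],[67.5,0,0]][:4],float)
T=sc([[487,338],[486,364],[235,313],[233,338]])
S=sc([[472,314],[495,322],[238,436],[256,468]])
def w(p,G):
    c,n=np.cos(p[2]),np.sin(p[2]); G=np.atleast_2d(G)
    return np.c_[p[0]+c*G[:,0]-n*G[:,1],p[1]+n*G[:,0]+c*G[:,1],G[:,2]]
def res(p,v=0):
    a=proj(t,w(p,G))-T; b=(proj(s,w(p,G))-S)[2:]
    if v: print(a.round(1).tolist(),b.round(1).tolist())
    return np.r_[a.ravel(),b.ravel()]
r=least_squares(res,[500,-100,0.05],x_scale=[100,100,.1]); p=r.x; print('gauge',p); res(p,1)
np.save('gauge.npy',p)
E
python3 fit.py
python3 - <<'E'
from h import *
a=load('top0')['pixels'][170:290,180:330,::-1]; b=load('side0')['pixels'][175:305,230:360,::-1]
a=cv2.resize(a,(750,600),interpolation=cv2.INTER_CUBIC); cv2.imwrite('pics/c1.png',a)
b=cv2.resize(b,(600,600),interpolation=cv2.INTER_CUBIC); cv2.imwrite('pics/c2.png',b)
E
```

```text
red t [([369.4, 235.0], [349, 227, 41, 17, 382]), ([218.0, 263.5], [218, 261, 1, 6, 6])]
red s [([488.4, 120.5], [473, 109, 39, 21, 96]), ([354.5, 192.7], [337, 184, 35, 19, 326]), ([277.5, 286.3], [273, 283, 9, 7, 11])]
orange t [([272.3, 194.5], [269, 187, 7, 17, 32]), ([276.1, 222.0], [275, 219, 4, 6, 8]), ([282.3, 222.3], [280, 220, 5, 5, 6])]
orange s [([413.6, 229.3], [106, 76, 406, 308, 40010]), ([490.6, 124.8], [474, 120, 34, 10, 41]), ([275.9, 198.5], [254, 185, 39, 26, 194]), ([268.2, 190.0], [266, 189, 5, 3, 6]), ([34.3, 232.6], [0, 217, 69, 39, 624])]
yellow t [([273.8, 239.2], [272, 236, 4, 9, 12]), ([273.0, 253.0], [273, 250, 1, 7, 7])]
yellow s [([305.9, 224.0], [295, 217, 23, 15, 98])]
gauge [ 5.42689212e+02  2.24588598e+01 -1.11375179e-01]
[[-0.8, 0.0], [-1.3, 0.1], [-0.6, 2.7], [-1.3, 3.1]] [[-0.7, 0.4], [-0.3, -7.2]]
```

View pics/c1.png

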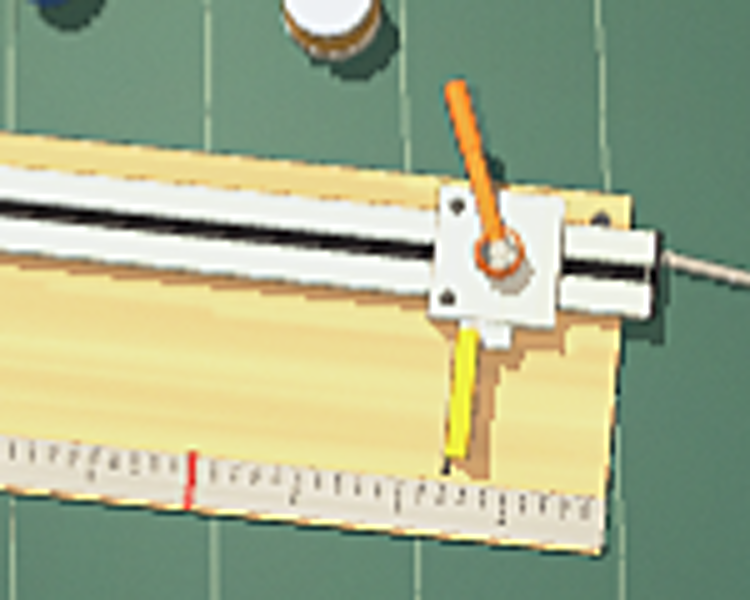

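View pics/c2.png

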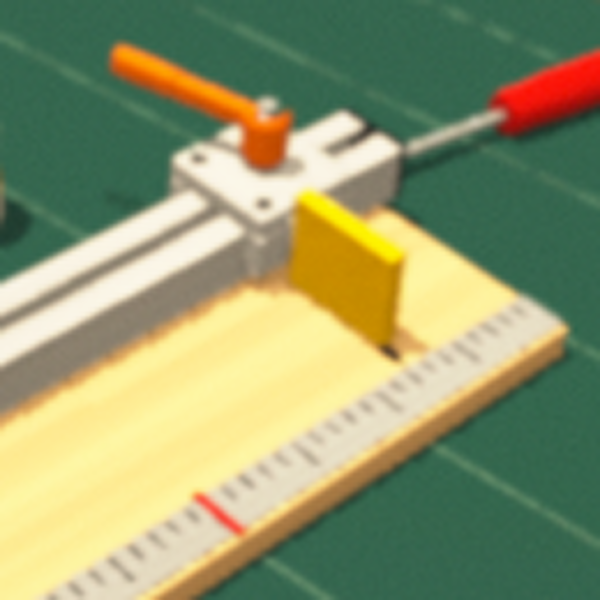

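The crops show the pointer tip at c1 (446,470), tape centre (190,481), lever axis (499,254), lever end (456,85) and fence top spanning (468,328) to (456,457). In c2 the tape is at (220,513) and the pointer tip at (395,355). I'll run a joint fit on these.

```bash
cat > fit2.py <<'E'
from h import *
from scipy.optimize import least_squares
t=load('top0'); s=load('side0')
tt=lambda u,v:((u+.5)/5-.5+180,(v+.5)/5-.5+170)
ss=lambda u,v:((u+.5)/(600/130)-.5+230,(v+.5)/(600/130)-.5+175)
def model(p):
    x,y,a,f,m,mx,L,px=p  # f: stop face y, m: mark y
    ld=np.deg2rad(100)-L; lv=lambda r,z:[r*np.cos(ld),f-15+r*np.sin(ld),z]
    top=[([20,-240,48],(657,231)),([-20,-240,48],(650,318)),
     ([-35,f-5,72],(468,328)),([-95,f-5,72],(456,457)),([px,f,20.5],(446,472)),
     ([mx,m,19],(190,481)),(lv(0,98),(499,253)),(lv(80,95),(456,82))]
    side=[([-35,f,72],(297,204)),([-95,f,72],(388,263)),([px,f,20.5],(395,356)),([mx,m,19],(220,513)),
     (lv(80,91.5),(115,57))]
    P=np.array([q[0] for q in top+side],float); c,n=np.cos(a),np.sin(a)
    W=np.c_[x+c*P[:,0]-n*P[:,1],y+n*P[:,0]+c*P[:,1],P[:,2]]
    e=np.r_[proj(t,W[:len(top)])-[tt(*q[1]) for q in top],proj(s,W[len(top):])-[ss(*q[1]) for q in side]]
    extra=[]
    for c_,uv in(((20,150,48),(235,313)),((-20,150,48),(233,338))):
        w=[x+c*c_[0]-n*c_[1],y+n*c_[0]+c*c_[1],48]
        extra.append(proj(t,w)[0]-np.array(uv)*.64)
    return np.r_[e,extra]
r=least_squares(lambda p:model(p).ravel(),[500,20,-.1,-160,0,-112,1.3,-98],loss='soft_l1',x_scale=[10,10,.05,10,10,10,.1,10])
p=r.x; print(p.round(4)); print(model(p).round(1).tolist()); np.save('fit.npy',p); print('travel',p[4]-p[3])
def w(P):
    c,n=np.cos(p[2]),np.sin(p[2]); return [p[0]+c*P[0]-n*P[1],p[1]+n*P[0]+c*P[1],P[2]]
ld=np.deg2rad(100)-p[6]
for nm,P in(('axis',[0,p[3]-15,91.5]),('lgrip',[60*np.cos(ld),p[3]-15+60*np.sin(ld),91.5]),('fence',[-65,p[3]-5,66]),('mark',[p[5],p[4],19])): print(nm,np.round(w(P),1))
print('lever world dir',ld+p[2])
E
python3 fit2.py
```

```text
[ 5.466073e+02  2.145060e+01 -1.295000e-01 -1.498894e+02 -3.018110e+01
 -1.201128e+02  1.410500e+00 -1.026900e+02]
[[0.2, 0.7], [0.2, 0.0], [0.5, 0.3], [0.4, 0.6], [-0.3, 0.1], [1.1, 0.4], [0.5, -0.3], [0.8, 0.0], [-1.5, -1.9], [0.1, -0.2], [-1.1, 1.2], [-0.8, 0.3], [-0.6, 0.8], [0.1, 0.0], [-0.9, 0.4]]
travel 119.70834123129025
axis [ 525.3 -142.1   91.5]
lgrip [ 584.  -129.8   91.5]
fence [ 462.1 -123.7   66. ]
mark [423.6   7.   19. ]
lever world dir 0.20524740658738638
```

```bash
cat > plan.py <<'E'
import sys,json,os,numpy as np
from scipy.spatial.transform import Rotation as R
C='cmd.json'
def rot(yaw): return R.from_euler('xyz',[np.pi,0,yaw])
def cur(): return json.load(open(C)) if os.path.exists(C) else [206.174,616.449,303.913,2.8188]
def rows(targets,save=True):
    """targets: list of [x,y,z,yaw] commanded TCP (tool down); prints rows, stores the last"""
    c=cur(); R0=rot(c[3]); out=[]
    for t in targets:
        sh=R0.inv().apply(np.array(t[:3])-c[:3])/10
        out.append([round(v,2) for v in sh]+[0,0,round(-(t[3]-c[3]),3)])
    print(json.dumps(out))
    if save:
        l=out[-1]; p=np.array(c[:3])+R0.apply(np.array(l[:3])*10)
        json.dump([*p.tolist(),c[3]-l[5]],open(C,'w'))
def lin(a,b,n): return [list(np.array(a)+(np.array(b)-a)*i/n) for i in range(1,n+1)]
f=np.load('fit.npy')
def w(P):
    c,n=np.cos(f[2]),np.sin(f[2]); return [f[0]+c*P[0]-n*P[1],f[1]+n*P[0]+c*P[1],P[2]]
AX=w([0,f[3]-15,0])
def lev(L,z,ax=AX,r=60):
    d=np.deg2rad(100)-L+f[2]; return [ax[0]+r*np.cos(d),ax[1]+r*np.sin(d),z,d+np.pi]
E
python3 - <<'E'
from plan import *
s=cur(); g=lev(f[6],220)
A=[300,340,290,2.95]; B=[440,60,270,3.15]
rows(lin(s,A,7)); rows(lin(A,B,8)); c=cur();rows(lin(c,g,7)); c=cur(); g[2]=147; rows(lin(c,g,3)); print(cur())
E
```

```text
[[-2.52, -3.32, 0.2, 0, 0, -0.019], [-5.05, -6.64, 0.4, 0, 0, -0.037], [-7.57, -9.96, 0.6, 0, 0, -0.056], [-10.1, -13.28, 0.8, 0, 0, -0.075], [-12.62, -16.6, 0.99, 0, 0, -0.094], [-15.14, -19.92, 1.19, 0, 0, -0.112], [-17.67, -23.24, 1.39, 0, 0, -0.131]]
[[-2.38, -3.1, 0.25, 0, 0, -0.025], [-4.77, -6.2, 0.5, 0, 0, -0.05], [-7.15, -9.31, 0.75, 0, 0, -0.075], [-9.54, -12.41, 1.0, 0, 0, -0.1], [-11.92, -15.51, 1.25, 0, 0, -0.125], [-14.31, -18.61, 1.5, 0, 0, -0.15], [-16.69, -21.72, 1.75, 0, 0, -0.175], [-19.08, -24.82, 2.0, 0, 0, -0.2]]
[[-2.04, -2.73, 0.71, 0, 0, -0.028], [-4.07, -5.46, 1.43, 0, 0, -0.056], [-6.11, -8.19, 2.14, 0, 0, -0.084], [-8.14, -10.91, 2.86, 0, 0, -0.113], [-10.18, -13.64, 3.57, 0, 0, -0.141], [-12.21, -16.37, 4.29, 0, 0, -0.169], [-14.25, -19.1, 5.0, 0, 0, -0.197]]
[[0.0, 0.0, 2.43, 0, 0, -0.0], [0.0, 0.0, 4.87, 0, 0, -0.0], [0.0, 0.0, 7.3, 0, 0, -0.0]]
[584.0796336456816, -129.84356376418745, 147.01299999999992, 3.3468]
```

Request:
send_rows(rows=[[[-2.5, -3.3, 0.2, 0, 0, -0.02], [-5.05, -6.64, 0.4, 0, 0, -0.04], [-7.57, -9.96, 0.6, 0, 0, -0.06], [-10.1, -13.28, 0.8, 0, 0, -0.075], [-12.62, -16.6, 1.0, 0, 0, -0.094], [-15.14, -19.92, 1.19, 0, 0, -0.112], [-17.67, -23.24, 1.39, 0, 0, -0.131], [-17.67, -23.24, 1.39, 0, 0, -0.131]]], grip=0)

```text
clock: 0.9
eef_pos: [301.5, 333.8, 289.5]
tool_rot: [-3.136, 0.0, 2.942]
force: [-0.4, 0.6, 0.4]
width: 85.5
gripper_force: 0.0
```

Request:
send_rows(rows=[[[-2.38, -3.1, 0.25, 0, 0, -0.025], [-4.77, -6.2, 0.5, 0, 0, -0.05], [-7.15, -9.31, 0.75, 0, 0, -0.075], [-9.54, -12.41, 1.0, 0, 0, -0.1], [-11.92, -15.51, 1.25, 0, 0, -0.125], [-14.31, -18.61, 1.5, 0, 0, -0.15], [-16.69, -21.72, 1.75, 0, 0, -0.175], [-19.08, -24.82, 2.0, 0, 0, -0.2], [-19.08, -24.82, 2.0, 0, 0, -0.2]]])

```text
clock: 1.8
eef_pos: [442.2, 55.2, 269.7]
tool_rot: [-3.139, 0.001, 3.141]
force: [0.5, 0.0, 0.3]
width: 85.1
gripper_force: 0.0
```

Request:
send_rows(rows=[[[-2.04, -2.73, 0.71, 0, 0, -0.028], [-4.07, -5.46, 1.43, 0, 0, -0.056], [-6.11, -8.19, 2.14, 0, 0, -0.084], [-8.14, -10.91, 2.86, 0, 0, -0.113], [-10.18, -13.64, 3.57, 0, 0, -0.141], [-12.21, -16.37, 4.29, 0, 0, -0.169], [-14.25, -19.1, 5.0, 0, 0, -0.197], [-14.25, -19.1, 5.0, 0, 0, -0.197], [-14.25, -19.1, 5.0, 0, 0, -0.197]]])

```text
clock: 2.7
eef_pos: [584.0, -129.2, 219.2]
tool_rot: [3.14, -0.001, -2.937]
force: [-0.1, 0.3, 0.3]
width: 85.4
gripper_force: 0.0
```

Run:
```python
from h import *
d=grab('top','top1'); s=ctrl.read_state(); print(s['eef_pos'],s['tool_rot'],s['qpos'],s['force'],s['torque'])
a=cv2.resize(d['pixels'][150:300,180:330,::-1],(600,600),interpolation=cv2.INTER_CUBIC); cv2.imwrite('pics/d1.png',a)
```

```text
[ 583.72676449 -128.22652017  219.52823614] [ 3.13994167e+00 -1.04858651e-03 -2.93568326e+00] [ 0.2134751   0.65514622 -0.06933691  1.74796937  0.0607653   0.74212854
  1.89028947] [ 0.62004518  0.80615584 -1.09715641] [-0.00935573 -0.00422638 -0.0339123 ]
```

View pics/d1.png

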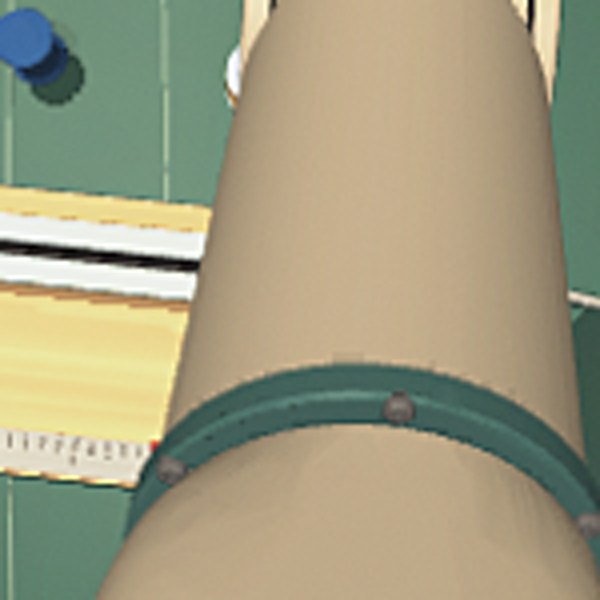

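The arm hides the carriage from the top camera. I'll descend and check with the side camera.

Request:
send_rows(rows=[[[0, 0, 2.0, 0, 0, 0], [0, 0, 4.0, 0, 0, 0], [0, 0, 6.0, 0, 0, 0], [0, 0, 7.3, 0, 0, 0], [0, 0, 7.3, 0, 0, 0], [0, 0, 7.3, 0, 0, 0]]])

```text
clock: 3.35
eef_pos: [584.2, -129.0, 147.4]
tool_rot: [3.141, 0.0, -2.935]
force: [-0.4, -0.1, 0.4]
width: 85.6
gripper_force: 0.0
```

Run:
```python
from h import *
d=grab('side','side1'); s=ctrl.read_state(); print(s['eef_pos'],s['tool_rot'],s['force'],s['torque'])
a=cv2.resize(d['pixels'][110:260,190:340,::-1],(600,600),interpolation=cv2.INTER_CUBIC); cv2.imwrite('pics/d2.png',a)
```

```text
[ 584.56999986 -129.38161632  147.87386809] [-3.14131006e+00  1.27794677e-03 -2.93580647e+00] [0.20107552 0.06012157 0.87177819] [-0.00596764 -0.0589878   0.01018515]
```

View pics/d2.png

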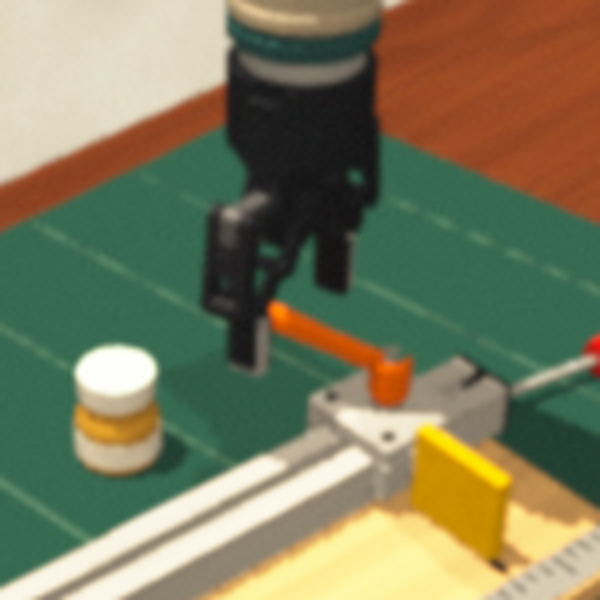

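The side view shows the lever end (280,318) between the two fingers (245,345 and 335,265). I'll close on it.

Request:
send_rows(rows=[[[0, 0, 0, 0, 0, 0], [0, 0, 0, 0, 0, 0], [0, 0, 0, 0, 0, 0], [0, 0, 0, 0, 0, 0], [0, 0, 0, 0, 0, 0], [0, 0, 0, 0, 0, 0]]], grip=190)

```text
clock: 4.0
eef_pos: [584.0, -129.9, 147.0]
tool_rot: [3.142, -0.0, -2.936]
force: [-0.0, -0.2, 0.6]
width: 22.2
gripper_force: 0.0
```

Request:
send_rows(rows=[[[0, 0, 0, 0, 0, 0], [0, 0, 0, 0, 0, 0], [0, 0, 0, 0, 0, 0], [0, 0, 0, 0, 0, 0], [0, 0, 0, 0, 0, 0]]], grip=255)

```text
clock: 4.5
eef_pos: [584.1, -129.2, 147.1]
tool_rot: [3.141, 0.0, -2.936]
force: [-1.6, 2.1, 3.3]
width: 9.1
gripper_force: 58.8
```

```bash
cat > st.py <<'E'
from h import *; from plan import *
from scipy.spatial.transform import Rotation as R
def st(ax=AX):
    s=ctrl.read_state(); F=s['force'];M=s['torque'];p=s['eef_pos']
    yaw=s['tool_rot'][2]%(2*np.pi); d=yaw-np.pi
    r=(p[:2]-np.array(ax[:2]))/1000; rF=r[0]*F[1]-r[1]*F[0]
    e=np.array([np.cos(f[2]),np.sin(f[2])]); n=np.array([-e[1],e[0]])
    print('t',round(s['clock'],2),'p',p.round(1),'yaw %.3f'%yaw,'L %.3f'%(np.deg2rad(100)+f[2]-d),'F',F.round(1),'M',M.round(2),'rxF %.3f tot %.3f'%(rF,rF+M[2]),'Fgauge %.1f %.1f'%(F[:2]@e,F[:2]@n),'w %.1f gf %.0f'%(s['width'],s['gripper_force']),'rpy',s['tool_rot'].round(3))
if __name__=='__main__': st()
E
python3 st.py
```

```text
t 4.5 p [ 584.1 -129.2  147.1] yaw 3.347 L 1.410 F [-1.6  2.1  3.3] M [0.72 0.19 0.11] rxF 0.141 tot 0.256 Fgauge -1.8 1.8 w 9.1 gf 59 rpy [ 3.141  0.    -2.936]
```

Gripped (9.1 mm, 59 N) with little side force. I'll loosen in an arc by about 0.4 rad.

Run:
```python
from plan import *
rows([lev(1.4105-0.1*i,147) for i in (.5,1,1.5,2,2,2)])
rows([lev(1.4105-0.1*i,147) for i in (2.5,3,3.5,4,4,4)])
```

```text
[[0.01, 0.3, 0.0, 0, 0, -0.05], [0.03, 0.6, 0.0, 0, 0, -0.1], [0.07, 0.9, 0.0, 0, 0, -0.15], [0.12, 1.19, 0.0, 0, 0, -0.2], [0.12, 1.19, 0.0, 0, 0, -0.2], [0.12, 1.19, 0.0, 0, 0, -0.2]]
[[0.01, 0.3, 0.0, 0, 0, -0.05], [0.03, 0.6, 0.0, 0, 0, -0.1], [0.07, 0.9, 0.0, 0, 0, -0.15], [0.12, 1.2, 0.0, 0, 0, -0.2], [0.12, 1.2, 0.0, 0, 0, -0.2], [0.12, 1.2, 0.0, 0, 0, -0.2]]
```

Request:
send_rows(rows=[[[0.01, 0.3, 0, 0, 0, -0.05], [0.03, 0.6, 0, 0, 0, -0.1], [0.07, 0.9, 0, 0, 0, -0.15], [0.12, 1.19, 0, 0, 0, -0.2], [0.12, 1.19, 0, 0, 0, -0.2], [0.12, 1.19, 0, 0, 0, -0.2]]])

```text
clock: 5.1
eef_pos: [580.5, -118.1, 147.2]
tool_rot: [3.141, 0.0, -2.737]
force: [-0.9, 3.9, 5.3]
width: 8.9
gripper_force: 59.0
```

```bash
python3 st.py
```

```text
t 5.1 p [ 580.5 -118.1  147.2] yaw 3.546 L 1.211 F [-0.9  3.9  5.3] M [ 0.74  0.24 -0.01] rxF 0.239 tot 0.231 Fgauge -1.4 3.8 w 8.9 gf 59 rpy [ 3.141  0.    -2.737]
```

Request:
send_rows(rows=[[[0.01, 0.3, 0, 0, 0, -0.05], [0.03, 0.6, 0, 0, 0, -0.1], [0.07, 0.9, 0, 0, 0, -0.15], [0.12, 1.2, 0, 0, 0, -0.2], [0.12, 1.2, 0, 0, 0, -0.2], [0.12, 1.2, 0, 0, 0, -0.2]]])

```text
clock: 5.7
eef_pos: [574.7, -108.1, 147.1]
tool_rot: [-3.141, 0.0, -2.538]
force: [-0.6, 1.7, 4.7]
width: 8.6
gripper_force: 59.1
```

```bash
python3 st.py
```

```text
t 5.7 p [ 574.7 -108.1  147.1] yaw 3.745 L 1.012 F [-0.6  1.7  4.7] M [ 0.54  0.22 -0.06] rxF 0.105 tot 0.044 Fgauge -0.8 1.6 w 8.6 gf 59 rpy [-3.141  0.    -2.538]
```

The lever is now slack at L ≈ 1.01 (0.4 rad back). Next I'll release it, rise and go to the fence.

Run:
```python
from plan import *
c=cur(); u=c[:]; u[2]=200
g=w([-65,f[3]-5,185])+[np.pi+f[2]]
rows([c,c,c,c]+lin(c,u,2)+[u]); c=cur(); rows(lin(c,g,6)+[g,g]); c=cur(); d=c[:]; d[2]=120; rows(lin(c,d,3)+[d,d]); print(cur())
```

```text
[[0.0, 0.0, 0.0, 0, 0, -0.0], [0.0, 0.0, 0.0, 0, 0, -0.0], [0.0, 0.0, 0.0, 0, 0, -0.0], [0.0, 0.0, 0.0, 0, 0, -0.0], [0.0, 0.0, -2.65, 0, 0, -0.0], [0.0, 0.0, -5.3, 0, 0, -0.0], [0.0, 0.0, -5.3, 0, 0, -0.0]]
[[1.69, 0.85, 0.25, 0, 0, 0.122], [3.38, 1.7, 0.5, 0, 0, 0.245], [5.08, 2.55, 0.75, 0, 0, 0.367], [6.77, 3.4, 1.0, 0, 0, 0.49], [8.46, 4.25, 1.25, 0, 0, 0.612], [10.15, 5.1, 1.5, 0, 0, 0.735], [10.15, 5.1, 1.5, 0, 0, 0.735], [10.15, 5.1, 1.5, 0, 0, 0.735]]
[[0.0, -0.0, 2.17, 0, 0, -0.0], [0.0, -0.0, 4.33, 0, 0, -0.0], [0.0, -0.0, 6.5, 0, 0, -0.0], [0.0, -0.0, 6.5, 0, 0, -0.0], [0.0, -0.0, 6.5, 0, 0, -0.0]]
[462.1590554310616, -123.68763580948624, 120.01299999999992, 3.0118000000000005]
```

Request:
send_rows(rows=[[[0, 0, 0, 0, 0, 0], [0, 0, 0, 0, 0, 0], [0, 0, 0, 0, 0, 0], [0, 0, 0, 0, 0, 0], [0, 0, -2.65, 0, 0, 0], [0, 0, -5.3, 0, 0, 0], [0, 0, -5.3, 0, 0, 0]]], grip=0)

```text
clock: 6.4
eef_pos: [576.7, -108.3, 203.1]
tool_rot: [-3.137, 0.005, -2.537]
force: [0.6, -0.2, -0.1]
width: 85.5
gripper_force: 0.0
```

Request:
send_rows(rows=[[[1.69, 0.85, 0.25, 0, 0, 0.122], [3.38, 1.7, 0.5, 0, 0, 0.245], [5.08, 2.55, 0.75, 0, 0, 0.367], [6.77, 3.4, 1.0, 0, 0, 0.49], [8.46, 4.25, 1.25, 0, 0, 0.612], [10.15, 5.1, 1.5, 0, 0, 0.735], [10.15, 5.1, 1.5, 0, 0, 0.735], [10.15, 5.1, 1.5, 0, 0, 0.735]]])

```text
clock: 7.2
eef_pos: [462.7, -123.7, 184.8]
tool_rot: [-3.141, 0.001, 3.014]
force: [0.4, -0.0, -0.0]
width: 85.4
gripper_force: 0.0
```

Run:
```python
from h import *
d=grab('side','side2'); s=ctrl.read_state(); print(s['eef_pos'],s['tool_rot'],s['force'],s['torque'])
a=cv2.resize(d['pixels'][130:280,220:370,::-1],(600,600),interpolation=cv2.INTER_CUBIC); cv2.imwrite('pics/d3.png',a)
```

```text
[ 463.37315314 -123.58545087  184.97204273] [3.14152327e+00 1.49018504e-03 3.01440421e+00] [0.3882047  0.49779385 0.13224885] [ 0.03634397 -0.02397175  0.06670137]
```

View pics/d3.png

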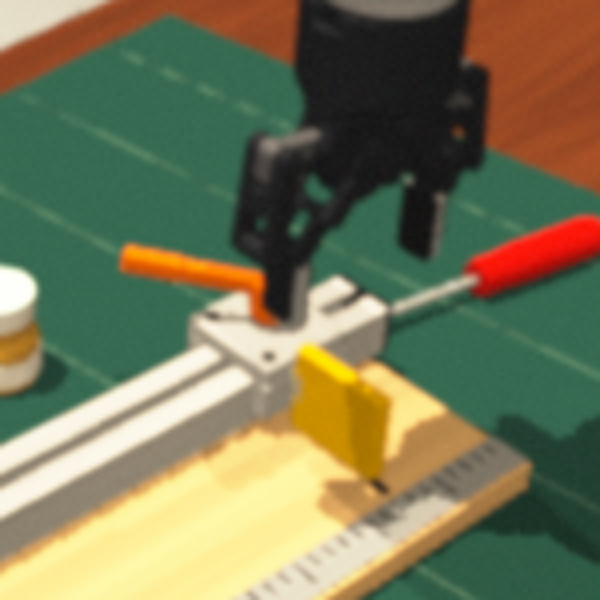

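The side view shows the lever turned to the loosened position, with the fingers bracketing the fence (340,380) from above. I'll descend and grip.

Request:
send_rows(rows=[[[0, 0, 2.2, 0, 0, 0], [0, 0, 4.4, 0, 0, 0], [0, 0, 6.5, 0, 0, 0], [0, 0, 6.5, 0, 0, 0], [0, 0, 6.5, 0, 0, 0]]])

```text
clock: 7.75
eef_pos: [462.9, -123.6, 119.9]
tool_rot: [3.141, 0.0, 3.013]
force: [-1.0, 0.3, 0.2]
width: 85.3
gripper_force: 0.0
```

Request:
send_rows(rows=[[[0, 0, 0, 0, 0, 0], [0, 0, 0, 0, 0, 0], [0, 0, 0, 0, 0, 0], [0, 0, 0, 0, 0, 0], [0, 0, 0, 0, 0, 0], [0, 0, 0, 0, 0, 0], [0, 0, 0, 0, 0, 0], [0, 0, 0, 0, 0, 0]]], grip=255)

```text
clock: 8.55
eef_pos: [462.3, -123.7, 120.4]
tool_rot: [-3.142, 0.0, 3.012]
force: [-0.5, -0.5, 5.3]
width: 9.1
gripper_force: 58.6
```

```bash
python3 st.py
python3 - <<'E'
from plan import *
c=cur(); D=f[4]-f[3]; n=[-np.sin(f[2]),np.cos(f[2])]
g=c[:]; g[0]+=n[0]*D; g[1]+=n[1]*D
L=lin(c,g,10); rows(L[:9]+[L[8]]); c=cur(); print(cur(),D)
E
```

```text
t 8.55 p [ 462.3 -123.7  120.4] yaw 3.012 L 1.746 F [-0.5 -0.5  5.3] M [ 0.05  0.13 -0.  ] rxF 0.042 tot 0.038 Fgauge -0.5 -0.6 w 9.1 gf 59 rpy [-3.142  0.     3.012]
[[0.0, 1.2, 0.0, 0, 0, -0.0], [0.0, 2.39, 0.0, 0, 0, -0.0], [0.0, 3.59, 0.0, 0, 0, -0.0], [0.0, 4.79, 0.0, 0, 0, -0.0], [0.0, 5.99, 0.0, 0, 0, -0.0], [0.0, 7.18, 0.0, 0, 0, -0.0], [0.0, 8.38, 0.0, 0, 0, -0.0], [0.0, 9.58, 0.0, 0, 0, -0.0], [0.0, 10.77, 0.0, 0, 0, -0.0], [0.0, 10.77, 0.0, 0, 0, -0.0]]
[476.0985095159696, -16.893527264984883, 120.01299999999993, 3.0118000000000005] 119.70834123129025
```

Request:
send_rows(rows=[[[0, 0.8, 0, 0, 0, 0], [0, 2.0, 0, 0, 0, 0], [0, 3.4, 0, 0, 0, 0], [0, 4.8, 0, 0, 0, 0], [0, 6.2, 0, 0, 0, 0], [0, 7.6, 0, 0, 0, 0], [0, 9.0, 0, 0, 0, 0], [0, 10.0, 0, 0, 0, 0], [0, 10.77, 0, 0, 0, 0], [0, 10.77, 0, 0, 0, 0]]])

```text
clock: 9.55
eef_pos: [476.4, -15.3, 120.4]
tool_rot: [3.141, 0.001, 3.013]
force: [0.6, 2.7, 6.7]
width: 8.7
gripper_force: 59.2
```

```bash
python3 st.py
python3 - <<'E'
from h import *
d=grab('side','side3')
a=cv2.resize(d['pixels'][240:310,240:310,::-1],(600,600),interpolation=cv2.INTER_CUBIC)
t=grab('top','top3'); b=cv2.resize(t['pixels'][235:285,195:245,::-1],(600,600),interpolation=cv2.INTER_CUBIC)
cv2.imwrite('pics/d4.png',cv2.resize(np.hstack([a,b]),(800,400)))
E
```

```text
t 9.55 p [476.4 -15.3 120.4] yaw 3.013 L 1.744 F [0.6 2.7 6.7] M [ 0.48  0.11 -0.14] rxF -0.214 tot -0.352 Fgauge 0.3 2.8 w 8.7 gf 59 rpy [3.141e+00 1.000e-03 3.013e+00]
```

View pics/d4.png

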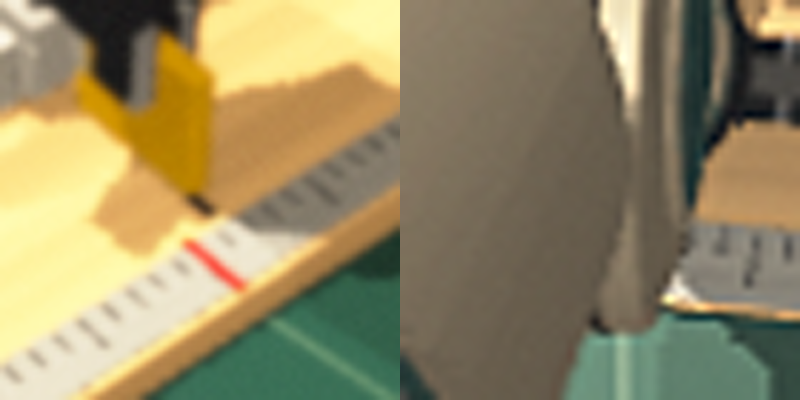

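The side panel shows the pointer tip at about (208,212) and the tape from (188,243) to (243,290). The top view is blocked. I'll estimate the remaining travel from these.

```bash
cat > gap.py <<'E'
from h import *
f=np.load('fit.npy')
def gy(P):
    c,n=np.cos(f[2]),np.sin(f[2]); P=np.atleast_2d(P)[:,:2]-f[:2]; return np.c_[P@[c,n],P@[-n,c]]
def mark(d,roi):
    x0,y0,x1,y1=roi; I=d['pixels'][y0:y1,x0:x1].astype(float); r=np.clip(I[...,0]-np.maximum(I[...,1],I[...,2])-60,0,None)
    v,u=np.mgrid[y0:y1,x0:x1]; return [(u*r).sum()/r.sum(),(v*r).sum()/r.sum()]
E
python3 - <<'E'
from gap import *
for nm in('side0','side3'):
    d=load(nm); m=mark(d,(268,278,288,295)); print(nm,m,gy(onz(d,[m],19)))
d=load('side3')
for q in((208,212),(212,208),(200,215),(190,200),(200,197)): print(q,gy(onz(d,[[(q[0]+.5)*.175-.5+240,(q[1]+.5)*.175-.5+240]],20.5)))
t=load('top0'); m=mark(t,(210,255,225,275)); print('top',m,gy(onz(t,[m],19)))
print(d['pixels'][270:282,268:284].astype(int).sum(2))
print(load('top0')['pixels'][258:268,264:276].astype(int).sum(2))
E
```

```text
side0 [np.float64(277.2747914735867), np.float64(286.0769230769231)] [[-120.99778747  -31.28061126]]
side3 [np.float64(277.29623905203505), np.float64(286.11643482740857)] [[-121.09510777  -31.24473212]]
(208, 212) [[-102.89988922  -44.60216944]]
(212, 208) [[-102.3913442   -46.87859674]]
(200, 215) [[-102.23419011  -41.61083663]]
(190, 200) [[-95.05024197 -43.66223718]]
(200, 197) [[-96.13169199 -47.1980322 ]]
top [np.float64(217.68272539573297), np.float64(265.54370268410185)] [[-118.75384464  -27.56334406]]
[[361 326 318 313 314 320 319 318 349 382 401 398 403 401 409 417]
 [408 359 327 314 318 318 316 325 348 382 397 401 405 414 419 421]
 [452 400 363 331 318 313 310 335 354 386 405 413 421 420 432 430]
 [483 457 421 369 320 280 288 334 376 402 415 422 429 435 438 437]
 [493 494 478 417 319 218 205 286 364 410 421 427 435 434 435 437]
 [506 502 491 451 379 260 170 199 296 369 415 434 443 434 430 415]
 [502 497 496 489 463 395 288 187 197 310 403 439 433 427 402 382]
 [498 500 505 512 520 500 430 325 286 374 484 496 441 396 356 350]
 [503 506 526 566 582 565 526 493 500 561 611 593 530 455 370 326]
 [506 516 559 627 649 634 614 609 631 647 649 652 646 616 511 403]
 [523 544 601 644 657 660 664 668 672 653 622 628 661 666 637 573]
 [575 612 641 642 607 617 650 671 680 668 607 581 615 663 678 669]]
[[605 606 606 609 623 469 541 546 549 424 432 452]
 [605 605 605 611 622 536 543 545 560 389 445 450]
 [615 613 613 618 562 563 564 563 566 369 446 452]
 [623 618 624 638 558 327 411 437 489 331 460 465]
 [624 625 627 648 582 218 443 455 475 460 480 477]
 [626 627 632 656 478 192 658 490 462 469 478 479]
 [632 629 632 651 324 136 655 636 637 475 464 472]
 [510 608 620 633 623 621 639 635 640 636 467 454]
 [597 667 670 610 610 653 644 626 633 639 613 620]
 [369 661 677 674 389 662 672 674 569 670 671 678]]
```

Request:
send_rows(rows=[[[0, 0.4, 0, 0, 0, 0], [0, 0.8, 0, 0, 0, 0], [0, 1.2, 0, 0, 0, 0], [0, 1.25, 0, 0, 0, 0], [0, 1.25, 0, 0, 0, 0], [0, 1.25, 0, 0, 0, 0], [0, 1.25, 0, 0, 0, 0]]])

```text
clock: 10.35
eef_pos: [477.9, -4.4, 120.4]
tool_rot: [3.142, 0.001, 3.012]
force: [-1.2, -0.5, 6.1]
width: 8.6
gripper_force: 59.2
```

Run:
```python
from h import *; from plan import *
import st; st.st()
d=grab('side','side4'); print(d['pixels'][276:290,262:280].astype(int).sum(2))
c=cur(); R0=rot(c[3]); p=np.array(c[:3])+R0.apply([0,12.5,0]); json.dump([*p,c[3]],open(C,'w')); c=cur(); print(c)
u=c[:]; u[2]=190
rows([c,c,c,c]+lin(c,u,3)+[u])
c=cur(); ax=AX[0]+(-np.sin(f[2]))*120.2, AX[1]+np.cos(f[2])*120.2; json.dump(list(ax),open('ax2.json','w'))
g=lev(1.012,190,ax,60); print(ax,g)
```

```text
t 10.35 p [477.9  -4.4 120.4] yaw 3.012 L 1.746 F [-1.2 -0.5  6.1] M [-0.2   0.12 -0.01] rxF 0.193 tot 0.179 Fgauge -1.1 -0.7 w 8.6 gf 59 rpy [3.142e+00 1.000e-03 3.012e+00]
[[492 494 494 462 427 379 316 264 290 353 393 411 423 429 426 438 439 436]
 [501 502 505 500 478 415 301 193 204 287 362 405 417 432 436 436 441 431]
 [502 505 505 503 497 468 389 275 177 178 272 365 416 437 433 431 421 404]
 [509 503 506 500 498 505 487 413 304 198 214 330 423 448 429 396 375 361]
 [506 503 507 509 532 555 552 519 453 348 308 401 498 520 469 389 329 322]
 [499 502 520 555 599 633 629 611 581 503 428 470 574 621 578 499 398 321]
 [506 510 541 603 648 671 672 668 652 579 445 422 529 619 647 638 567 464]
 [515 526 569 605 652 675 679 681 675 629 541 452 440 533 621 665 660 631]
 [523 558 623 640 661 678 682 676 666 659 636 577 477 441 508 605 659 675]
 [547 598 651 670 679 681 682 659 616 622 651 654 600 499 427 475 586 657]
 [597 647 672 677 681 683 680 664 606 552 595 654 660 602 490 405 461 578]
 [647 668 673 663 654 660 675 677 656 590 572 639 674 657 585 472 403 451]
 [674 670 666 635 573 599 656 677 680 662 642 658 675 675 648 576 487 419]
 [668 666 669 660 610 570 611 663 682 682 678 676 676 673 669 655 610 533]]
[477.71636630391157, -4.498667870312023, 120.01299999999993, 3.0118000000000005]
[[0.0, 0.0, 0.0, 0, 0, -0.0], [0.0, 0.0, 0.0, 0, 0, -0.0], [0.0, 0.0, 0.0, 0, 0, -0.0], [0.0, 0.0, 0.0, 0, 0, -0.0], [0.0, 0.0, -2.33, 0, 0, -0.0], [0.0, 0.0, -4.67, 0, 0, -0.0], [0.0, 0.0, -7.0, 0, 0, -0.0], [0.0, 0.0, -7.0, 0, 0, -0.0]]
(np.float64(540.834336962326), np.float64(-22.864342137620866)) [np.float64(590.2258173612166), np.float64(11.201500931441842), 190, np.float64(3.745379760638173)]
```

Request:
send_rows(rows=[[[0, 0, 0, 0, 0, 0], [0, 0, 0, 0, 0, 0], [0, 0, 0, 0, 0, 0], [0, 0, 0, 0, 0, 0], [0, 0, -2.3, 0, 0, 0], [0, 0, -4.7, 0, 0, 0], [0, 0, -7.0, 0, 0, 0], [0, 0, -7.0, 0, 0, 0]]], grip=0)

```text
clock: 11.2
eef_pos: [479.2, -4.5, 192.3]
tool_rot: [3.141, 0.005, 3.012]
force: [1.3, -0.5, -0.4]
width: 85.5
gripper_force: 0.0
```

Request:
send_rows(rows=[[[0, -3, -0.5, 0, 0, 0], [0, -7, -1, 0, 0, 0], [0, -11, -1.5, 0, 0, 0], [0, -15, -2, 0, 0, 0], [0, -19, -3, 0, 0, 0], [0, -23, -4, 0, 0, 0], [0, -27, -5, 0, 0, 0], [0, -30, -5, 0, 0, 0], [0, -30, -5, 0, 0, 0]]])

```text
clock: 12.1
eef_pos: [437.1, -307.2, 239.6]
tool_rot: [-3.138, 0.0, 3.004]
force: [-0.3, 0.5, 0.7]
width: 85.2
gripper_force: 0.0
```

Run:
```python
from gap import *
from plan import *
c=cur(); R0=rot(c[3]); p=np.array(c[:3])+R0.apply([0,-300,-50]); json.dump([*p,c[3]],open(C,'w')); print(cur())
t=grab('top','top5'); s=grab('side','side5')
a=cv2.resize(t['pixels'][225:285,195:245,::-1],(500,600),interpolation=cv2.INTER_NEAREST)
b=cv2.resize(s['pixels'][225:295,250:285,::-1],(300,600),interpolation=cv2.INTER_NEAREST)
cv2.imwrite('pics/d5.png',np.hstack([a,b]))
print('top',t['pixels'][252:276,210:226].astype(int)[...,1])
```

```text
[438.88780339330424, -301.9752933424607, 240.0129999999999, 3.0118000000000005]
top [[228 229 229 229 229 228 227 225 239 243 250 192  96  81 124 134]
 [224 224 223 225 226 226 225 230 240 242 253 180  83  92 126 153]
 [224 223 222 222 222 222 219 237 243 244 255 175  78  91 122 155]
 [227 227 227 226 225 225 224 232 241 249 255 174  67  85 141 155]
 [231 231 229 230 229 228 228 230 237 176 120 125 145 155 160 159]
 [233 233 232 233 232 232 232 234 244 149  48 224 196 162 162 162]
 [235 235 235 234 234 234 234 238 251 160  78 239 201 157 165 166]
 [232 235 234 235 236 236 239 248 240 129  80 233 246 194 161 164]
 [215 222 217 222 227 229 235 191 106 173 167 228 243 242 191 158]
 [169 192 227 226 207 218 237 163  47 164 220 226 222 219 213 227]
 [178 197 232 231 181 208 241 162  38 209 237 231 190 215 228 229]
 [183 198 229 231 170 202 243 164  37 213 237 233 190 217 230 230]
 [212 216 230 229 209 219 242 164  46 211 235 234 164 211 231 231]
 [227 228 228 229 230 233 244 166  44 213 238 235 174 213 230 232]
 [222 223 222 222 223 227 240 160  28 207 236 232 205 223 233 233]
 [222 222 221 221 221 224 210 119 108 217 230 226 225 225 226 228]
 [226 227 227 227 228 233 221 123 154 227 226 221 221 220 221 220]
 [227 228 227 226 226 233 195  88 156 228 230 227 227 227 225 225]
 [196 203 206 210 210 229 198  89 144 226 233 230 229 228 225 226]
 [114 151 167 225 254 255 196  68 209 225 204 206 214 213 222 228]
 [113  73  72  68  65  57  59  83  88  95 137 168 190 240 255 255]
 [146 148 149 148 146 147 149 148 149 109  72  68  90  76  57  49]
 [145 143 144 144 143 144 142 143 145 147 148 143 183 168 145 146]
 [141 142 142 142 141 142 143 142 143 144 142 139 179 164 141 142]]
```

View pics/d5.png

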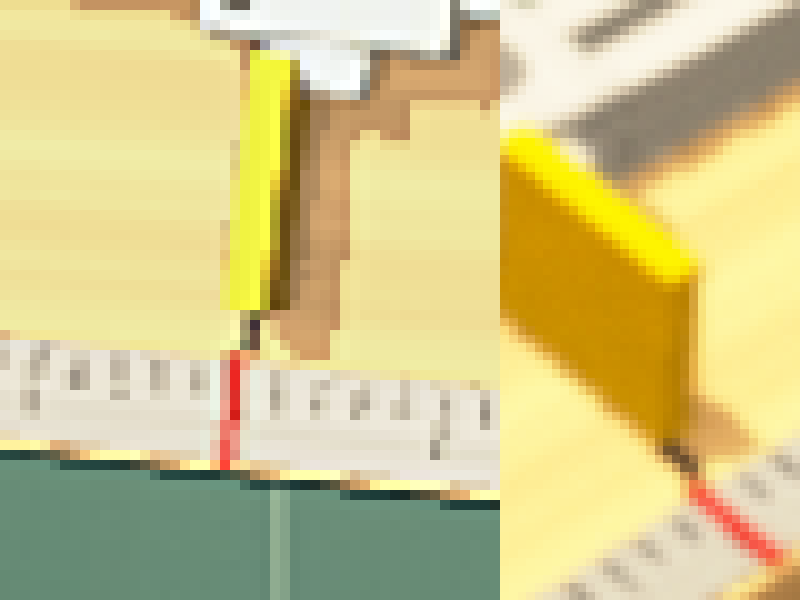

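Both views show the pointer slightly short of the tape (top: pointer at about col 219.6, tape line 218.5 extrapolated). I need to check how the pointer relates to the face plane before the final shift.

Run:
```python
from gap import *
from scipy.optimize import least_squares
t=load('top5'); s=load('side5')
P=t['pixels'].astype(float)
# bright yellow top of fence: per row left edge (B drops)
for r in range(231,255,3):
    print(r,P[r,214:228,0].astype(int).tolist(),P[r,214:228,2].astype(int).tolist())
pts=lambda d,uv,z:gy(onz(d,uv,z)).round(2).tolist()
print('ptr top',pts(t,[[219.69,257],[219.6,258],[219.55,259]],20.5))
print('mark top',pts(t,[[217.83,262],[217.83,264],[217.2,269],[217.17,270]],19))
print('L',onz(t,[[217,262],[218,262]],19)[:,1])
# side
S=s['pixels'].astype(int)
for r in range(244,290,1):
    if r<266 and r%4: continue
    print(r,S[r,262:284].sum(1).tolist())
```

```text
231 [239, 240, 240, 241, 245, 197, 239, 245, 243, 247, 182, 241, 244, 241] [147, 148, 148, 153, 159, 102, 64, 58, 55, 43, 69, 254, 248, 242]
234 [239, 239, 240, 240, 240, 236, 239, 241, 246, 234, 137, 111, 168, 178] [149, 149, 149, 150, 157, 100, 63, 67, 71, 50, 33, 69, 122, 129]
237 [239, 240, 239, 240, 240, 240, 240, 242, 253, 173, 110, 123, 160, 161] [151, 152, 151, 153, 161, 99, 65, 69, 73, 40, 22, 34, 87, 89]
240 [240, 239, 239, 241, 230, 238, 240, 243, 254, 166, 103, 148, 168, 205] [162, 162, 162, 167, 143, 86, 63, 70, 71, 41, 17, 65, 89, 108]
243 [239, 239, 239, 240, 240, 240, 241, 247, 231, 140, 104, 172, 178, 213] [160, 161, 162, 172, 116, 69, 68, 73, 52, 30, 17, 93, 97, 112]
246 [239, 239, 240, 240, 241, 240, 242, 253, 171, 105, 126, 167, 207, 210] [158, 159, 164, 173, 106, 59, 69, 71, 42, 19, 34, 88, 111, 111]
249 [239, 239, 240, 237, 239, 240, 243, 254, 178, 106, 145, 161, 194, 201] [148, 149, 155, 137, 86, 65, 70, 70, 42, 21, 68, 86, 101, 106]
252 [239, 239, 239, 240, 240, 241, 247, 223, 135, 107, 158, 170, 195, 198] [158, 156, 164, 112, 66, 67, 71, 51, 28, 16, 86, 93, 1
[... 2936 characters left out ...]
 652, 653]
284 [658, 660, 661, 664, 665, 667, 664, 656, 641, 628, 604, 551, 463, 427, 487, 573, 631, 654, 653, 651, 655, 652]
285 [665, 663, 665, 666, 664, 665, 658, 632, 578, 581, 622, 619, 569, 477, 413, 459, 560, 624, 647, 647, 653, 652]
286 [662, 662, 666, 660, 663, 659, 655, 633, 571, 513, 558, 624, 627, 573, 471, 387, 445, 553, 612, 640, 647, 650]
287 [663, 661, 657, 641, 627, 627, 650, 648, 623, 554, 535, 601, 645, 629, 553, 450, 386, 438, 525, 598, 634, 635]
288 [662, 650, 639, 602, 544, 568, 621, 645, 648, 631, 609, 624, 646, 645, 617, 546, 464, 404, 420, 510, 580, 598]
289 [642, 641, 640, 628, 583, 531, 576, 634, 655, 657, 645, 648, 647, 646, 644, 626, 579, 506, 427, 405, 473, 535]
```

Run:
```python
from gap import *
t=load('top5'); s=load('side5')
pts=lambda d,uv,z:gy(onz(d,uv,z)).round(2).tolist()
print('front top',pts(t,[[218.8,236],[218.45,240],[218.0,243.5],[217.5,248],[217,252]],72))
print('back top',pts(t,[[222.9,237],[222.8,240],[222.4,243],[222,246],[222,249],[221.5,252]],72))
# side: fence front bottom edge (z=20): half level ~ 490
print('side front bottom z20',pts(s,[[262.1,272],[263.6,273],[264.7,274],[265.9,275],[267.0,276]],20))
print('side ptr ridge',pts(s,[[269.5,277],[270.8,278],[271.5,279]],20.5), 'ptr left edge',pts(s,[[267.9,277],[269.2,278],[270,279]],20.5))
m=[]
for r in range(284,289):
    w=np.clip(600-s['pixels'][r,270:284].astype(int).sum(1),0,None).astype(float); 
    k=np.argmin(s['pixels'][r,262:284,1].astype(int))+262; q=np.arange(k-2,k+3); w=np.clip(220-s['pixels'][r,q,1].astype(float),0,None); m.append([(q*w).sum()/w.sum(),r])
print(m,'mark',pts(s,m,19))
```

```text
front top [[-49.0, -28.76], [-58.24, -29.01], [-66.34, -28.89], [-76.73, -28.91], [-85.95, -28.8]]
back top [[-50.31, -38.48], [-57.2, -39.03], [-64.15, -38.88], [-71.09, -38.74], [-77.92, -39.51], [-84.87, -39.13]]
side front bottom z20 [[-76.58, -32.6], [-80.41, -33.08], [-83.73, -32.96], [-87.15, -32.99], [-90.44, -32.88]]
side ptr ridge [[-95.74, -34.48], [-99.23, -34.66], [-101.98, -33.96]] ptr left edge [[-93.83, -32.13], [-97.32, -32.31], [-100.19, -31.76]]
[[np.float64(274.91951219512197), 284], [np.float64(276.05238095238093), 285], [np.float64(277.08988764044943), 286], [np.float64(278.1153039832285), 287], [np.float64(279.19375), 288]] mark [[-114.41, -31.4], [-117.59, -31.34], [-120.64, -31.14], [-123.66, -30.93], [-126.73, -30.8]]
```

The face (pointer tip) is about 1.6 mm short of the tape middle by both cameras (top 1.55, side 1.7). I'll make that small correction while holding the lever, before it bites.

Run:
```python
from plan import *
c=cur(); ax=json.load(open('ax2.json'))
g=lev(1.012,190,ax,60); rows(lin(c,g,9)+[g]); c=cur(); d=c[:]; d[2]=147; rows(lin(c,d,2)+[d,d]+[d]); print(cur())
```

```text
[[-1.22, 3.67, 0.56, 0, 0, -0.082], [-2.43, 7.34, 1.11, 0, 0, -0.163], [-3.65, 11.0, 1.67, 0, 0, -0.245], [-4.87, 14.67, 2.22, 0, 0, -0.326], [-6.09, 18.34, 2.78, 0, 0, -0.408], [-7.3, 22.01, 3.33, 0, 0, -0.489], [-8.52, 25.68, 3.89, 0, 0, -0.571], [-9.74, 29.34, 4.45, 0, 0, -0.652], [-10.95, 33.01, 5.0, 0, 0, -0.734], [-10.95, 33.01, 5.0, 0, 0, -0.734]]
[[-0.0, -0.0, 2.15, 0, 0, -0.0], [-0.0, -0.0, 4.3, 0, 0, -0.0], [-0.0, -0.0, 4.3, 0, 0, -0.0], [-0.0, -0.0, 4.3, 0, 0, -0.0], [-0.0, -0.0, 4.3, 0, 0, -0.0]]
[590.1911337466101, 11.175728089688509, 147.01299999999992, 3.7458000000000005]
```

Request:
send_rows(rows=[[[-1.22, 3.67, 0.56, 0, 0, -0.082], [-2.43, 7.34, 1.11, 0, 0, -0.163], [-3.65, 11.0, 1.67, 0, 0, -0.245], [-4.87, 14.67, 2.22, 0, 0, -0.326], [-6.09, 18.34, 2.78, 0, 0, -0.408], [-7.3, 22.01, 3.33, 0, 0, -0.489], [-8.52, 25.68, 3.89, 0, 0, -0.571], [-9.74, 29.34, 4.45, 0, 0, -0.652], [-10.95, 33.01, 5.0, 0, 0, -0.734], [-10.95, 33.01, 5.0, 0, 0, -0.734]]])

```text
clock: 13.2
eef_pos: [591.0, 20.8, 188.8]
tool_rot: [3.137, 0.004, -2.524]
force: [0.2, 0.2, -0.0]
width: 85.3
gripper_force: 0.0
```

Request:
send_rows(rows=[[[0, 0, 0, 0, 0, 0], [0, 0, 2, 0, 0, 0], [0, 0, 4.3, 0, 0, 0], [0, 0, 4.3, 0, 0, 0], [0, 0, 4.3, 0, 0, 0]]])

```text
clock: 13.7
eef_pos: [589.5, 10.6, 146.9]
tool_rot: [3.141, -0.001, -2.538]
force: [0.3, -0.3, 0.3]
width: 85.3
gripper_force: 0.0
```

Request:
send_rows(rows=[[[0, 0, 0, 0, 0, 0], [0, 0, 0, 0, 0, 0], [0, 0, 0, 0, 0, 0], [0, 0, 0, 0, 0, 0], [0, 0, 0, 0, 0, 0], [0, 0, 0, 0, 0, 0], [0, 0, 0, 0, 0, 0], [0, 0, 0, 0, 0, 0]]], grip=255)

```text
clock: 14.5
eef_pos: [590.3, 11.2, 147.3]
tool_rot: [-3.141, 0.0, -2.538]
force: [-1.2, 0.8, 4.9]
width: 8.7
gripper_force: 59.0
```

```bash
cat > face.py <<'E'
from gap import *
import json
def face(tag):
    """side view: gauge y of fence front bottom edge (z20), pointer ridge and mark; half-level crossings"""
    s=grab('side',tag); G=s['pixels'].astype(float).sum(2); out=[]
    for r in range(271,277):
        # first crossing from bright (left, wood) to dark yellow face
        for c in range(254,274):
            a,b=G[r,c],G[r,c+1]
            if a>490>=b and G[r,c+2]<440: out.append([c+(a-490)/(a-b),r]); break
    y=gy(onz(s,out,20)) if out else None
    m=mark(s,(268,278,290,296)); 
    print(tag,'face y',None if y is None else (y[:,1].round(2).tolist(),round(float(np.median(y[:,1])),2)),'mark',gy(onz(s,[m],19)).round(2).tolist())
    return s
E
python3 - <<'E'
import json
from face import *; import st
st.st(json.load(open('ax2.json')))
s=face('side6')
s5=load('side5'); G=lambda d:d['pixels'].astype(int).sum(2)
print(G(s5)[272:280,258:276]); print(G(s)[272:280,258:276])
E
```

```text
t 14.5 p [590.3  11.2 147.3] yaw 3.746 L 1.012 F [-1.2  0.8  4.9] M [-0.11  0.17  0.03] rxF 0.080 tot 0.110 Fgauge -1.3 0.6 w 8.7 gf 59 rpy [-3.141  0.    -2.538]
side6 face y ([-33.45, -32.82, -33.32, -33.33, -33.43, -33.19], -33.32) mark [[-120.02, -31.32]]
[[659 655 639 580 480 409 369 346 348 343 335 324 306 324 390 448 502 537]
 [658 656 652 628 575 518 441 382 342 344 336 319 305 329 384 440 469 479]
 [657 654 647 642 629 612 552 458 386 353 335 314 317 349 402 447 465 480]
 [650 647 643 640 640 637 619 554 478 406 343 307 323 377 435 467 485 487]
 [644 641 637 641 643 644 638 621 578 488 361 270 296 392 453 480 492 497]
 [640 641 644 644 646 647 645 646 625 561 403 245 236 337 426 479 508 516]
 [643 641 644 644 650 651 647 648 643 622 543 403 273 233 338 471 552 578]
 [642 647 648 647 650 650 647 648 644 643 631 579 454 283 289 493 615 646]]
[[675 676 659 606 508 436 397 372 371 363 362 342 329 352 419 488 533 568]
 [676 676 669 649 604 545 473 413 372 368 361 340 333 361 416 471 500 514]
 [676 673 667 664 651 633 580 485 418 376 360 340 334 371 430 484 502 504]
 [670 663 662 659 660 656 640 588 503 435 367 329 346 412 470 497 511 517]
 [663 658 661 660 662 663 660 642 604 518 386 287 318 421 489 512 520 524]
 [661 661 662 664 666 666 666 666 647 587 424 260 249 366 460 511 534 545]
 [662 661 664 666 668 668 668 665 665 640 574 438 288 257 369 508 583 610]
 [663 665 670 668 670 667 667 663 665 662 650 608 491 310 311 527 637 666]]
```

The gripped lever hasn't moved the carriage: the pixels match apart from brightness. Now I'll shift +1.6 mm along the rail.

Run:
```python
from plan import *
c=cur(); g=c[:]; g[0]+=-np.sin(f[2])*1.6; g[1]+=np.cos(f[2])*1.6; rows(lin(c,g,2)+[g]*4); print(cur())
ax=json.load(open('ax2.json')); ax=[ax[0]-np.sin(f[2])*1.6,ax[1]+np.cos(f[2])*1.6]; json.dump(ax,open('ax2.json','w')); print(ax)
```

```text
[[-0.05, 0.06, 0.0, 0, 0, -0.0], [-0.11, 0.12, 0.0, 0, 0, -0.0], [-0.11, 0.12, 0.0, 0, 0, -0.0], [-0.11, 0.12, 0.0, 0, 0, -0.0], [-0.11, 0.12, 0.0, 0, 0, -0.0], [-0.11, 0.12, 0.0, 0, 0, -0.0]]
[590.4146497580653, 12.788192226537202, 147.01299999999992, 3.7458000000000005]
[np.float64(541.0410251822035), np.float64(-21.27774830813461)]
```

Request:
send_rows(rows=[[[-0.05, 0.06, 0, 0, 0, 0], [-0.11, 0.12, 0, 0, 0, 0], [-0.11, 0.12, 0, 0, 0, 0], [-0.11, 0.12, 0, 0, 0, 0], [-0.11, 0.12, 0, 0, 0, 0], [-0.11, 0.12, 0, 0, 0, 0]]])

```text
clock: 15.15
eef_pos: [590.4, 11.9, 147.3]
tool_rot: [-3.141, -0.001, -2.538]
force: [-1.2, -2.6, 5.5]
width: 8.7
gripper_force: 59.3
```

```bash
cat >> face.py <<'E'
def shift(a,b):
    """gauge-y shift of carriage from picture a to b: align fence/pointer patch along projected rail direction"""
    from scipy.ndimage import map_coordinates
    A,B=[load(k) for k in(a,b)]; ga,gb=[d['pixels'].astype(float).sum(2) for d in(A,B)]
    v,u=np.mgrid[262:279,256:274].astype(float)
    c,n=np.cos(f[2]),np.sin(f[2]); y0=-31.
    P=lambda y:[f[0]-95*c-n*y,f[1]-95*n+c*y,25]
    base=proj(A,P(y0))[0]; best=[]
    for d in np.arange(-8,8,.1):
        q=proj(A,P(y0+d))[0]-base
        X=map_coordinates(gb,[v+q[1],u+q[0]],order=1).ravel(); best.append((-np.corrcoef(X,ga[262:279,256:274].ravel())[0,1],d))
    print(a,b,'shift %.1f corr %.3f'%(min(best)[1],-min(best)[0]))
E
python3 - <<'E'
import json
from face import *; import st
st.st(json.load(open('ax2.json'))); face('side7'); shift('side5','side6'); shift('side6','side7'); shift('side5','side7'); shift('side4','side5')
from plan import *
ax=json.load(open('ax2.json'))
rows([lev(1.012+0.05*i,147,ax) for i in range(1,9)]+[lev(1.412,147,ax)]*2)
E
```

```text
t 15.15 p [590.4  11.9 147.3] yaw 3.745 L 1.012 F [-1.2 -2.6  5.5] M [-0.45  0.26 -0.03] rxF -0.090 tot -0.123 Fgauge -0.9 -2.8 w 8.7 gf 59 rpy [-3.141e+00 -1.000e-03 -2.538e+00]
side7 face y ([-32.89, -32.65, -32.83, -32.47, -31.94, -32.44], -32.56) mark [[-120.08, -31.31]]
side5 side6 shift -0.1 corr 0.981
side6 side7 shift 0.6 corr 0.997
side5 side7 shift 0.5 corr 0.978
side4 side5 shift 0.3 corr 0.928
[[0.01, -0.3, 0.0, 0, 0, 0.05], [0.03, -0.6, 0.0, 0, 0, 0.1], [0.07, -0.9, 0.0, 0, 0, 0.15], [0.12, -1.19, 0.0, 0, 0, 0.2], [0.19, -1.49, 0.0, 0, 0, 0.25], [0.27, -1.77, 0.0, 0, 0, 0.3], [0.36, -2.06, 0.0, 0, 0, 0.35], [0.47, -2.34, 0.0, 0, 0, 0.4], [0.47, -2.34, 0.0, 0, 0, 0.4], [0.47, -2.34, 0.0, 0, 0, 0.4]]
```

The grip is compliant: 0.6 mm of the 1.6 mm arrived. I'll turn first, watching the torque, and correct before it bites. Turning to L = 1.41 can't over-tighten.

Request:
send_rows(rows=[[[0.01, -0.3, 0, 0, 0, 0.05], [0.03, -0.6, 0, 0, 0, 0.1], [0.07, -0.9, 0, 0, 0, 0.15], [0.12, -1.19, 0, 0, 0, 0.2], [0.19, -1.49, 0, 0, 0, 0.25], [0.27, -1.77, 0, 0, 0, 0.3], [0.36, -2.06, 0, 0, 0, 0.35], [0.47, -2.34, 0, 0, 0, 0.4], [0.47, -2.34, 0, 0, 0, 0.4], [0.47, -2.34, 0, 0, 0, 0.4]]])

```text
clock: 16.2
eef_pos: [599.8, -10.0, 147.3]
tool_rot: [-3.141, -0.0, -2.938]
force: [-1.9, -2.6, 5.0]
width: 8.5
gripper_force: 59.3
```

Run:
```python
import json
from face import *; import st
st.st(json.load(open('ax2.json'))); face('side8'); shift('side7','side8'); shift('side6','side8')
from plan import *
ax=json.load(open('ax2.json'))
rows([lev(1.412+0.05*i,147,ax) for i in range(1,4)]+[lev(1.562,147,ax)]*3)
```

```text
t 16.2 p [599.8 -10.  147.3] yaw 3.345 L 1.412 F [-1.9 -2.6  5. ] M [-0.37  0.27 -0.05] rxF -0.129 tot -0.175 Fgauge -1.5 -2.8 w 8.5 gf 59 rpy [-3.141 -0.    -2.938]
side8 face y ([-32.77, -32.68, -32.84, -32.46, -32.02, -32.37], -32.57) mark [[-120.06, -31.3]]
side7 side8 shift 0.2 corr 0.983
side6 side8 shift 0.8 corr 0.986
[[0.01, -0.3, 0.0, 0, 0, 0.05], [0.03, -0.6, 0.0, 0, 0, 0.1], [0.07, -0.9, 0.0, 0, 0, 0.15], [0.07, -0.9, 0.0, 0, 0, 0.15], [0.07, -0.9, 0.0, 0, 0, 0.15], [0.07, -0.9, 0.0, 0, 0, 0.15]]
```

Request:
send_rows(rows=[[[0, -0.15, 0, 0, 0, 0.025], [0.01, -0.3, 0, 0, 0, 0.05], [0.02, -0.45, 0, 0, 0, 0.075], [0.03, -0.6, 0, 0, 0, 0.1], [0.05, -0.75, 0, 0, 0, 0.125], [0.07, -0.9, 0, 0, 0, 0.15]]])

```text
clock: 16.85
eef_pos: [600.9, -18.5, 147.2]
tool_rot: [-3.141, -0.0, -3.088]
force: [-1.6, -0.6, 6.4]
width: 9.1
gripper_force: 59.3
```

Run:
```python
import json
import st
ax=json.load(open('ax2.json'))
for i in range(3): st.st(ax)
from face import *
face('side9'); st.st(ax); shift('side8','side9')
from plan import *
rows([lev(1.562+0.025*i,147,ax) for i in range(1,7)])
```

```text
t 16.85 p [600.9 -18.5 147.2] yaw 3.196 L 1.562 F [-1.6 -0.6  6.4] M [-0.19  0.25  0.23] rxF -0.034 tot 0.193 Fgauge -1.5 -0.8 w 9.1 gf 59 rpy [-3.141 -0.    -3.088]
t 16.85 p [600.9 -18.5 147.2] yaw 3.196 L 1.562 F [-1.6 -0.6  6.4] M [-0.19  0.25  0.23] rxF -0.034 tot 0.193 Fgauge -1.5 -0.8 w 9.1 gf 59 rpy [-3.141 -0.    -3.088]
t 16.85 p [600.9 -18.5 147.2] yaw 3.196 L 1.562 F [-1.6 -0.6  6.4] M [-0.19  0.25  0.23] rxF -0.034 tot 0.193 Fgauge -1.5 -0.8 w 9.1 gf 59 rpy [-3.141 -0.    -3.088]
side9 face y ([-32.86, -32.66, -32.81, -32.47, -31.91, -32.45], -32.56) mark [[-120.12, -31.31]]
t 16.9 p [600.9 -18.6 147.3] yaw 3.194 L 1.563 F [-0.6 -0.6  6.1] M [-0.23  0.28  0.12] rxF -0.033 tot 0.087 Fgauge -0.5 -0.6 w 8.6 gf 59 rpy [-3.141 -0.    -3.089]
side8 side9 shift -0.0 corr 0.999
[[0.0, -0.15, 0.0, 0, 0, 0.025], [0.01, -0.3, 0.0, 0, 0, 0.05], [0.02, -0.45, 0.0, 0, 0, 0.075], [0.03, -0.59, 0.0, 0, 0, 0.1], [0.05, -0.74, 0.0, 0, 0, 0.125], [0.07, -0.89, 0.0, 0, 0, 0.15]]
```

Moving torque reads 0.19 N·m, which is pure slack friction, so it hasn't bitten yet. I'll add +2.2 mm along the rail (about 1 mm of that is compliance), then check.

Run:
```python
from plan import *
json.dump(lev(1.562,147,json.load(open('ax2.json'))),open(C,'w'))
c=cur(); g=c[:]; g[0]+=-np.sin(f[2])*2.2; g[1]+=np.cos(f[2])*2.2; rows(lin(c,g,3)+[g]*3); print(cur())
ax=json.load(open('ax2.json')); ax=[ax[0]-np.sin(f[2])*2.2,ax[1]+np.cos(f[2])*2.2]; json.dump(ax,open('ax3.json','w')); print(ax)
```

```text
[[-0.01, 0.07, 0.0, 0, 0, -0.0], [-0.03, 0.14, 0.0, 0, 0, -0.0], [-0.04, 0.22, 0.0, 0, 0, -0.0], [-0.04, 0.22, 0.0, 0, 0, -0.0], [-0.04, 0.22, 0.0, 0, 0, -0.0], [-0.04, 0.22, 0.0, 0, 0, -0.0]]
[601.2354014597937, -15.83375487023624, 147.0, 3.195379760638173]
[np.float64(541.3252214845351), np.float64(-19.096181792591)]
```

Request:
send_rows(rows=[[[-0.01, 0.07, 0, 0, 0, 0], [-0.03, 0.14, 0, 0, 0, 0], [-0.04, 0.22, 0, 0, 0, 0], [-0.04, 0.22, 0, 0, 0, 0], [-0.04, 0.22, 0, 0, 0, 0]]])

```text
clock: 17.4
eef_pos: [601.1, -16.8, 147.3]
tool_rot: [-3.14, -0.0, -3.087]
force: [-1.8, -2.1, 5.9]
width: 8.6
gripper_force: 59.3
```

Run:
```python
import json
import st
ax=json.load(open('ax2.json')); st.st(ax)
from face import *
face('side10'); shift('side9','side10'); shift('side6','side10')
from plan import *
ax=json.load(open('ax3.json'))
rows([lev(1.562+0.025*i,147,ax) for i in range(1,9)])
```

```text
t 17.4 p [601.1 -16.8 147.3] yaw 3.196 L 1.562 F [-1.8 -2.1  5.9] M [-0.41  0.29  0.12] rxF -0.120 tot 0.001 Fgauge -1.5 -2.3 w 8.6 gf 59 rpy [-3.14  -0.    -3.087]
side10 face y ([-30.73, -30.83, -30.81, -31.12, -31.25, -30.69], -30.82) mark [[-120.46, -31.25]]
side9 side10 shift 1.7 corr 0.997
side6 side10 shift 2.4 corr 0.983
[[0.0, -0.15, -0.0, 0, 0, 0.025], [0.01, -0.3, -0.0, 0, 0, 0.05], [0.02, -0.45, -0.0, 0, 0, 0.075], [0.03, -0.6, -0.0, 0, 0, 0.1], [0.05, -0.75, -0.0, 0, 0, 0.125], [0.07, -0.9, -0.0, 0, 0, 0.15], [0.09, -1.05, -0.0, 0, 0, 0.175], [0.12, -1.2, -0.0, 0, 0, 0.2]]
```

Request:
send_rows(rows=[[[0, -0.15, 0, 0, 0, 0.025], [0.01, -0.3, 0, 0, 0, 0.05], [0.02, -0.45, 0, 0, 0, 0.075], [0.03, -0.6, 0, 0, 0, 0.1], [0.05, -0.75, 0, 0, 0, 0.125], [0.07, -0.9, 0, 0, 0, 0.15], [0.09, -1.05, 0, 0, 0, 0.175], [0.12, -1.2, 0, 0, 0, 0.2]]])

```text
clock: 18.25
eef_pos: [600.7, -28.4, 147.2]
tool_rot: [-3.141, 0.0, 2.996]
force: [-1.7, -0.8, 4.9]
width: 8.9
gripper_force: 59.3
```

Run:
```python
import json
import st
ax=json.load(open('ax3.json')); st.st(ax)
from face import *
face('side11'); shift('side10','side11'); shift('side6','side11'); st.st(ax)
from plan import *
json.dump(lev(1.762,147,ax),open(C,'w'))
c=cur(); g=c[:]; g[0]+=np.sin(f[2])*1.6; g[1]-=np.cos(f[2])*1.6; rows(lin(c,g,3)+[g]*2,False)
```

```text
t 18.25 p [600.7 -28.4 147.2] yaw 2.996 L 1.761 F [-1.7 -0.8  4.9] M [-0.19  0.31  0.36] rxF -0.061 tot 0.298 Fgauge -1.6 -1.0 w 8.9 gf 59 rpy [-3.141  0.     2.996]
side11 face y ([-30.73, -30.75, -30.83, -31.05, -31.18, -30.69], -30.79) mark [[-120.42, -31.26]]
side10 side11 shift -0.0 corr 0.998
side6 side11 shift 2.4 corr 0.981
t 18.3 p [600.6 -28.6 147.2] yaw 2.995 L 1.763 F [-0.9 -2.1  5.4] M [-0.25  0.27  0.26] rxF -0.134 tot 0.128 Fgauge -0.6 -2.2 w 9.1 gf 59 rpy [-3.141  0.     2.995]
[[-0.0, -0.05, -0.0, 0, 0, -0.0], [-0.0, -0.11, -0.0, 0, 0, -0.0], [-0.0, -0.16, -0.0, 0, 0, -0.0], [-0.0, -0.16, -0.0, 0, 0, -0.0], [-0.0, -0.16, -0.0, 0, 0, -0.0]]
```

The carriage overshot by about 0.7 mm (2.3 moved, 1.6 wanted) and bite seems to have just begun. I'll back the lever off a little, nudge −y and measure.

Run:
```python
from plan import *
ax=json.load(open('ax3.json'))
b=lev(1.602,147,ax); g=b[:]; g[0]+=np.sin(f[2])*2.1; g[1]-=np.cos(f[2])*2.1
c=cur(); rows(lin(c,b,4)+lin(b,g,3)+[g]*2)
ax=[ax[0]+np.sin(f[2])*2.1,ax[1]-np.cos(f[2])*2.1]; json.dump(ax,open('ax4.json','w'))
```

```text
[[0.02, 0.24, 0.0, 0, 0, -0.04], [0.04, 0.48, 0.0, 0, 0, -0.08], [0.06, 0.72, 0.0, 0, 0, -0.12], [0.08, 0.96, 0.0, 0, 0, -0.16], [0.08, 0.89, 0.0, 0, 0, -0.16], [0.07, 0.82, 0.0, 0, 0, -0.16], [0.07, 0.75, 0.0, 0, 0, -0.16], [0.07, 0.75, 0.0, 0, 0, -0.16], [0.07, 0.75, 0.0, 0, 0, -0.16]]
```

Request:
send_rows(rows=[[[0.02, 0.24, 0, 0, 0, -0.04], [0.04, 0.48, 0, 0, 0, -0.08], [0.06, 0.72, 0, 0, 0, -0.12], [0.08, 0.96, 0, 0, 0, -0.16], [0.08, 0.89, 0, 0, 0, -0.16], [0.07, 0.82, 0, 0, 0, -0.16], [0.07, 0.75, 0, 0, 0, -0.16], [0.07, 0.75, 0, 0, 0, -0.16], [0.07, 0.75, 0, 0, 0, -0.16]]])

```text
clock: 19.2
eef_pos: [601.2, -19.3, 147.3]
tool_rot: [3.14, 0.0, -3.127]
force: [-0.2, 1.0, 4.8]
width: 8.9
gripper_force: 59.3
```

Run:
```python
import json
import st
ax=json.load(open('ax4.json')); st.st(ax)
from face import *
face('side12'); shift('side11','side12'); shift('side6','side12');shift('side5','side12'); st.st(ax)
from plan import *
rows([lev(1.602+0.025*i,147,ax) for i in range(1,9)])
```

```text
t 19.2 p [601.2 -19.3 147.3] yaw 3.157 L 1.601 F [-0.2  1.   4.8] M [0.42 0.27 0.01] rxF 0.062 tot 0.072 Fgauge -0.4 1.0 w 8.9 gf 59 rpy [ 3.14   0.    -3.127]
side12 face y ([-30.69, -30.84, -30.77, -30.8, -30.68, -30.06], -30.73) mark [[-120.49, -31.26]]
side11 side12 shift 0.2 corr 0.997
side6 side12 shift 2.6 corr 0.983
side5 side12 shift 2.3 corr 0.996
t 19.25 p [601.2 -19.3 147.3] yaw 3.157 L 1.601 F [-1.   1.8  5.6] M [0.36 0.27 0.03] rxF 0.110 tot 0.138 Fgauge -1.2 1.7 w 8.7 gf 59 rpy [ 3.14   0.    -3.127]
[[0.01, -0.15, -0.0, 0, 0, 0.025], [0.01, -0.3, -0.0, 0, 0, 0.05], [0.02, -0.45, -0.0, 0, 0, 0.075], [0.03, -0.6, -0.0, 0, 0, 0.1], [0.05, -0.75, -0.0, 0, 0, 0.125], [0.07, -0.9, -0.0, 0, 0, 0.15], [0.1, -1.05, -0.0, 0, 0, 0.175], [0.12, -1.2, -0.0, 0, 0, 0.2]]
```

Request:
send_rows(rows=[[[0.01, -0.05, 0, 0, 0, 0], [0.015, -0.1, 0, 0, 0, 0], [0.015, -0.1, 0, 0, 0, 0], [0.015, -0.1, 0, 0, 0, 0]]])

```text
clock: 19.65
eef_pos: [601.1, -20.0, 147.3]
tool_rot: [3.14, 0.0, -3.126]
force: [-1.1, 2.2, 5.7]
width: 8.6
gripper_force: 59.3
```

Run:
```python
import json
import st
from plan import *
ax=json.load(open('ax4.json')); ax=[ax[0]+np.sin(f[2])*1,ax[1]-np.cos(f[2])*1]; json.dump(ax,open('ax4.json','w'));  st.st(ax)
from face import *
face('side13'); shift('side12','side13'); shift('side11','side13');shift('side5','side13'); st.st(ax)
```

```text
t 19.65 p [601.1 -20.  147.3] yaw 3.157 L 1.600 F [-1.1  2.2  5.7] M [0.53 0.27 0.01] rxF 0.138 tot 0.151 Fgauge -1.3 2.1 w 8.6 gf 59 rpy [ 3.14   0.    -3.126]
side13 face y ([-31.47, -31.27, -30.84, -31.4, -31.44, -31.11], -31.34) mark [[-120.43, -31.26]]
side12 side13 shift -0.5 corr 0.998
side11 side13 shift -0.3 corr 0.997
side5 side13 shift 1.8 corr 0.997
t 19.7 p [601.1 -20.  147.3] yaw 3.157 L 1.600 F [-1.1  1.9  5.2] M [0.51 0.21 0.07] rxF 0.116 tot 0.181 Fgauge -1.3 1.7 w 8.8 gf 59 rpy [ 3.14   0.    -3.126]
```

The pointer is now within about 0.2 mm of the mark by both estimates. I'll relax the side preload by +0.8 mm (inside friction) while turning tighter.

Run:
```python
from plan import *
ax=json.load(open('ax4.json')); c=lev(1.602,147,ax); json.dump(c,open(C,'w'))
ax=[ax[0]-np.sin(f[2])*.8,ax[1]+np.cos(f[2])*.8]; json.dump(ax,open('ax5.json','w'))
rows([lev(1.602,147,ax)]*2+[lev(1.602+0.025*i,147,ax) for i in range(1,9)])
```

```text
[[-0.01, 0.08, 0.0, 0, 0, -0.0], [-0.01, 0.08, 0.0, 0, 0, -0.0], [-0.01, -0.07, -0.0, 0, 0, 0.025], [-0.0, -0.22, -0.0, 0, 0, 0.05], [0.01, -0.37, -0.0, 0, 0, 0.075], [0.02, -0.52, -0.0, 0, 0, 0.1], [0.04, -0.67, -0.0, 0, 0, 0.125], [0.06, -0.82, -0.0, 0, 0, 0.15], [0.08, -0.97, -0.0, 0, 0, 0.175], [0.11, -1.11, -0.0, 0, 0, 0.2]]
```

Request:
send_rows(rows=[[[-0.01, 0.08, 0, 0, 0, 0], [-0.01, 0.08, 0, 0, 0, 0], [-0.01, -0.07, 0, 0, 0, 0.025], [0, -0.22, 0, 0, 0, 0.05], [0.01, -0.37, 0, 0, 0, 0.075], [0.02, -0.52, 0, 0, 0, 0.1], [0.04, -0.67, 0, 0, 0, 0.125], [0.06, -0.82, 0, 0, 0, 0.15], [0.08, -0.97, 0, 0, 0, 0.175], [0.11, -1.11, 0, 0, 0, 0.2]]])

```text
clock: 20.7
eef_pos: [600.2, -31.6, 147.2]
tool_rot: [3.141, 0.0, 2.956]
force: [-1.6, 1.2, 5.8]
width: 8.6
gripper_force: 59.2
```

Run:
```python
import st
from plan import *
ax=json.load(open('ax5.json')); st.st(ax)
from face import *
face('side14'); shift('side13','side14'); shift('side5','side14'); st.st(ax)
rows([lev(1.802+0.025*i,147,ax) for i in range(1,5)])
```

```text
t 20.7 p [600.2 -31.6 147.2] yaw 2.956 L 1.801 F [-1.6  1.2  5.8] M [0.28 0.18 0.23] rxF 0.054 tot 0.288 Fgauge -1.8 1.0 w 8.6 gf 59 rpy [3.141 0.    2.956]
side14 face y ([-31.31, -31.19, -30.87, -31.37, -31.44, -31.11], -31.25) mark [[-120.39, -31.25]]
side13 side14 shift -0.0 corr 0.999
side5 side14 shift 1.8 corr 0.997
t 20.75 p [600.2 -31.7 147.2] yaw 2.955 L 1.802 F [-1.   1.2  4.6] M [0.3  0.17 0.13] rxF 0.059 tot 0.189 Fgauge -1.1 1.0 w 8.9 gf 59 rpy [3.141 0.    2.955]
[[-0.0, -0.15, -0.0, 0, 0, 0.025], [0.01, -0.3, -0.0, 0, 0, 0.05], [0.01, -0.45, -0.0, 0, 0, 0.075], [0.03, -0.6, -0.0, 0, 0, 0.1]]
```

Request:
send_rows(rows=[[[0, -0.15, 0, 0, 0, 0.025], [0.01, -0.3, 0, 0, 0, 0.05], [0.01, -0.45, 0, 0, 0, 0.075], [0.03, -0.6, 0, 0, 0, 0.1]]])

```text
clock: 21.15
eef_pos: [598.8, -37.3, 147.2]
tool_rot: [3.14, 0.0, 2.857]
force: [0.1, 2.1, 4.4]
width: 8.9
gripper_force: 59.2
```

Run:
```python
import st
from plan import *
json.dump(lev(1.902,147,json.load(open('ax5.json'))),open(C,'w'))
ax=json.load(open('ax5.json')); st.st(ax)
from face import *
face('side15'); shift('side14','side15'); st.st(ax)
rows([lev(1.902+0.02*i,147,ax) for i in range(1,6)])
```

```text
t 21.15 p [598.8 -37.3 147.2] yaw 2.857 L 1.901 F [0.1 2.1 4.4] M [0.44 0.16 0.27] rxF 0.123 tot 0.391 Fgauge -0.2 2.1 w 8.9 gf 59 rpy [3.14  0.    2.857]
side15 face y ([-31.38, -31.23, -30.79, -31.46, -31.49, -31.12], -31.3) mark [[-120.4, -31.26]]
side14 side15 shift -0.0 corr 0.999
t 21.2 p [598.8 -37.5 147.2] yaw 2.855 L 1.902 F [-0.4  2.6  5.6] M [0.47 0.14 0.14] rxF 0.145 tot 0.289 Fgauge -0.8 2.6 w 8.9 gf 59 rpy [3.141 0.    2.855]
[[0.0, -0.12, -0.0, 0, 0, 0.02], [0.0, -0.24, -0.0, 0, 0, 0.04], [0.01, -0.36, -0.0, 0, 0, 0.06], [0.02, -0.48, -0.0, 0, 0, 0.08], [0.03, -0.6, -0.0, 0, 0, 0.1]]
```

The torque follows 0.18 + 0.9·(L − 1.66), so I'll go +0.04 rad to about 0.43 N·m.

Request:
send_rows(rows=[[[0, -0.06, 0, 0, 0, 0.01], [0, -0.12, 0, 0, 0, 0.02], [0, -0.18, 0, 0, 0, 0.03], [0, -0.24, 0, 0, 0, 0.04]]])

```text
clock: 21.6
eef_pos: [598.1, -39.6, 147.1]
tool_rot: [3.14, -0.0, 2.818]
force: [0.3, 2.1, 5.0]
width: 9.2
gripper_force: 59.3
```

Run:
```python
import st
from plan import *
ax=json.load(open('ax5.json')); json.dump(lev(1.942,147,ax),open(C,'w')); st.st(ax)
from face import *
face('side16'); shift('side14','side16'); 
for i in range(3):
    st.st(ax); ctrl.get_image('side')
```

```text
t 21.6 p [598.1 -39.6 147.1] yaw 2.818 L 1.940 F [0.3 2.1 5. ] M [0.53 0.14 0.3 ] rxF 0.126 tot 0.425 Fgauge 0.0 2.1 w 9.2 gf 59 rpy [ 3.14  -0.     2.818]
side16 face y ([-31.38, -31.18, -30.85, -31.37, -31.37, -31.1], -31.27) mark [[-120.39, -31.25]]
side14 side16 shift -0.0 corr 0.998
t 21.65 p [598.1 -39.6 147.1] yaw 2.817 L 1.941 F [-0.5  2.4  5. ] M [0.5  0.17 0.13] rxF 0.128 tot 0.262 Fgauge -0.8 2.3 w 8.9 gf 59 rpy [ 3.14  -0.     2.817]
t 21.7 p [598.1 -39.7 147.1] yaw 2.817 L 1.940 F [-0.5  1.5  5.1] M [0.51 0.19 0.22] rxF 0.074 tot 0.289 Fgauge -0.7 1.4 w 8.6 gf 59 rpy [ 3.141 -0.     2.817]
t 21.75 p [598.1 -39.6 147.2] yaw 2.818 L 1.940 F [-0.2  2.8  5.7] M [0.47 0.18 0.17] rxF 0.158 tot 0.331 Fgauge -0.6 2.8 w 8.9 gf 59 rpy [ 3.14  -0.     2.818]
```

Torque reaches 0.425 N·m, mid-range, with the stop unmoved. Releasing and backing away.

Request:
send_rows(rows=[[[0, 0, 0, 0, 0, 0], [0, 0, 0, 0, 0, 0], [0, 0, 0, 0, 0, 0], [0, 0, 0, 0, 0, 0], [0, 0, -2, 0, 0, 0], [0, 0, -5, 0, 0, 0], [0, 0, -8, 0, 0, 0], [0, 0, -8, 0, 0, 0]]], grip=0)

```text
clock: 22.6
eef_pos: [600.3, -41.2, 230.9]
tool_rot: [3.14, 0.008, 2.815]
force: [0.6, -0.0, 0.1]
width: 85.3
gripper_force: 0.0
```

Request:
send_rows(rows=[[[1.5, -3, 0, 0, 0, 0], [3, -7, 0, 0, 0, 0], [5, -11, 0, 0, 0, 0], [7, -15, 0, 0, 0, 0], [9, -19, 0, 0, 0, 0], [11, -22, 0, 0, 0, 0], [13, -25, 0, 0, 0, 0], [13, -25, 0, 0, 0, 0], [13, -25, 0, 0, 0, 0]]])

```text
clock: 23.5
eef_pos: [394.2, -236.4, 226.7]
tool_rot: [3.141, -0.0, 2.814]
force: [0.4, 0.7, 1.0]
width: 85.3
gripper_force: 0.0
```

Run:
```python
import st
from face import *
face('side17'); shift('side16','side17'); shift('side5','side17'); st.st()
t=grab('top','top17'); s=load('side17')
G=t['pixels'].astype(int)[...,1]; print(G[254:272,212:224])
a=cv2.resize(t['pixels'][180:280,190:265,::-1],(450,600),interpolation=cv2.INTER_NEAREST)
b=cv2.resize(s['pixels'][225:295,250:290,::-1],(343,600),interpolation=cv2.INTER_NEAREST)
cv2.imwrite('pics/d6.png',np.hstack([a,b]))
```

```text
side17 face y ([-30.98, -30.72, -30.4, -30.88, -31.09, -30.73], -30.81) mark [[-120.49, -31.29]]
side16 side17 shift 0.3 corr 0.996
side5 side17 shift 2.0 corr 0.998
t 23.55 p [ 395.2 -235.7  226.8] yaw 2.816 L 1.942 F [-0.1 -1.3  0.1] M [ 0.03  0.01 -0.04] rxF 0.171 tot 0.134 Fgauge 0.1 -1.3 w 85.7 gf 0 rpy [3.141 0.    2.816]
[[220 220 219 217 226 240 243 253 176  79  85 119]
 [224 224 223 222 229 235 244 255 175  72  81 139]
 [228 227 226 226 228 234 176 116 136 148 150 158]
 [230 230 229 230 232 242 157  38 217 193 155 157]
 [232 231 232 231 234 246 163  53 230 247 191 160]
 [232 232 233 234 239 253 169  52 225 245 192 156]
 [214 220 223 227 233 190  92 165 235 240 238 187]
 [225 224 202 215 235 160  48 159 220 221 220 211]
 [230 229 177 204 240 158  37 205 233 228 185 214]
 [227 228 168 199 240 161  35 208 235 231 185 215]
 [227 227 202 216 240 161  48 207 233 231 161 206]
 [225 226 228 231 242 162  42 211 236 232 170 208]
 [219 219 221 225 238 158  27 204 234 229 201 219]
 [218 219 218 222 207 114 106 212 228 224 223 222]
 [224 225 225 230 218 121 152 224 223 219 218 218]
 [225 224 224 231 191  86 153 225 227 226 223 223]
 [201 206 205 227 196  86 141 222 231 227 226 225]
 [163 220 251 255 192  67 206 221 199 201 211 208]]
```

View pics/d6.png

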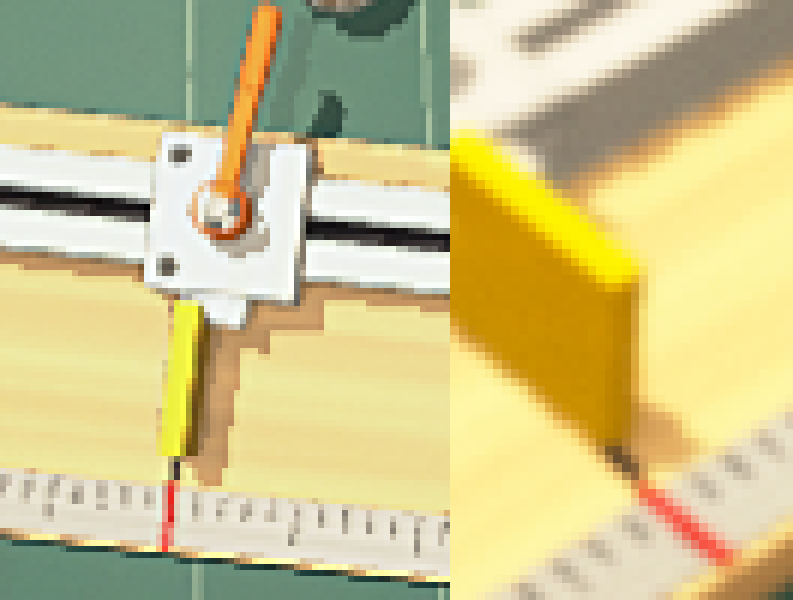

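The top view shows the pointer meeting the tape line and the lever turned clockwise (tip 265,10). I'll do one last numeric check of the face plane against the tape in the top image.

Run:
```python
from gap import *
def fe(n):
    t=load(n); P=t['pixels'].astype(float)[...,2]; e=[];bk=[]
    for r in range(236,254):
        row=P[r]
        for c in range(210,226):
            if row[c]>112>=row[c+1]: e.append([c+(row[c]-112)/(row[c]-row[c+1]),r]); break
    y=gy(onz(t,e,72))[:,1]; m=mark(t,(210,258,225,274)); my=gy(onz(t,[m],19))[0,1]
    R=t['pixels'].astype(float)[257:260,216:223].sum(2); 
    W=np.clip(560-R,0,None); W[:,6:]=0
    print(n,'face',y.mean().round(2),y.std().round(2),'mark',my.round(2),'ptr col',(W*np.arange(216,223)).sum(1)/W.sum(1))
    return y.mean()
for n in('top5','top17'): fe(n)
# tape y direction consistency: mark offset seen in top0 too
t=load('top0'); print('mark top0',gy(onz(t,[mark(t,(210,258,225,274))],19)))
```

```text
top5 face -28.96 0.22 mark -27.58 ptr col [219.73962264 219.7182448  219.59615385]
top17 face -26.84 0.25 mark -27.57 ptr col [218.82545455 218.77777778 218.78528827]
mark top0 [[-118.75384464  -27.56334406]]
```

Both cameras put the stop about 0.5 mm from the tape's middle, which is within measuring accuracy. It is clamped at about 0.43 N·m, and the arm is clear, so I'll hand in.

```bash
python3 -c "
from cell import ctrl
print(ctrl.finish_job())"
```

```text
the job is handed in; nothing more can be done
None
```

The job is handed in: the stop is clamped at about 0.43 N·m, its pointer about 0.5 mm past the tape's middle toward the press by both cameras. The arm is clear, and I never moved toward the spool, jar or screwdriver, though I took no final picture check of them.

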